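# Tip a slotted mass out of its case and hang it under the load cell

## Task

Hang the second full-size slotted mass under the load cell: press its slotted end down into the well of its pocket so that the other end tips up out of the case, take it there, and slide it from the side round the hanger's stem. Set it down gently so that it lies flat on the mass already there with the stem at the closed end of its slot, and with its slot opening at least 60 degrees away from the lower one's, so that neither can slide off. Leave the hanger hanging still, with the lower mass in place, the half mass in the case, and the jar and the vial where they are.

Things in the scene. Friction and masses are not known exactly. Their poses are not given: they have to be found in the camera images.
- full_mass: Mass to hang: plain ground-steel plate 64 x 44 x 6 mm, 0.12 kg, with a slot 10 mm wide from one short end to a round end at its centre. Starts flush in an outer pocket of the case. Origin: centre of its outline (where the stem belongs), on the underside; x along the slot to its mouth (plate x = -32 to +32, y = -22 to +22), z up. The slot's round end, 5 mm radius, is centred on the origin
- full_mass_end (a point): Middle of full_mass's plain (unslotted) short end, half-way up its 6 mm thickness, 32 mm from its origin: the end that tips up. Friction of the smooth masses on the case and on one another is about 0.3
- half_mass: Half mass: same steel, 44 mm width, 6 mm thickness and slot, but only 40 mm long (x from -20 to +20), in the other outer pocket of the case. Not needed, stays there. Origin and axes as for full_mass
- lower_mass: The full-size mass that already hangs: a plate like full_mass, lying loose and flat on the hanger's pan, the stem at the closed end of its slot. Origin and axes as for full_mass (x points to the mouth of its slot)
- lower_mass_slot (a point): Middle of the open mouth of lower_mass's slot, 32 mm from its origin: shows to which side that slot opens
- case: Case: fixed block of varnished wood, 36 mm high, 191 mm long, three open pockets in a row at y = -59, 0 (empty) and +59. Origin: on the underside, mid-row (block x = -46.5 to +47.5); x points away from the robot along the pockets, y along the row. Each pocket is 47 mm wide, from x = -33.5 to +34.5; a mass lies in it flush with the top, slot towards +x, its origin at about x = 0
- ridge (a point): Ridge across the middle (empty) pocket's floor, at the case's x = +1, z = 30; the outer pockets are alike. From the near end to the ridge the floor is flat, 6 mm below the top; beyond it falls away at 32 degrees (the well), down to z = 9 at the far end. A mass has only 1.5 mm of room at its sides, so in the flat it cannot be pinched
- well (a point): Point on the sloping floor of the middle pocket's well, 21 mm beyond its ridge. Pressed down over the well, at its slotted end, a mass rocks over the ridge, slides about 5 mm down the slope and stays there, tipped by 32 degrees, slot down; the last 17 mm of its plain end then stand wholly clear above the top of the case
- stand: Fixed stand of the load cell: base plate 158 x 100 x 12 mm (x = -50 to +108), rod 12 mm thick, 342 mm high at x = +88, and a beam load cell (aluminium bar 14 mm wide, z = 253 to 271) from the rod to x = -15, over the hanger. Origin: on the bench straight below the hanger's stem; x points from the hanger to the rod
- pan (a point): Weight hanger's pan: steel disc 42 mm across, 5 mm thick, at the foot of an upright stem 5 mm thick. The point: middle of the pan's upper face, on the stem's axis, about 80 mm above the bench; z up along the stem. Stem and load cell stand over the masses, so a mass goes on from the side, its slot passing round the stem, with the gripper leaning away from the stem
- hook (a point): The hanger's hook in the eye under the load cell, 152 mm above the pan; the 5 mm stem reaches up to 12 mm below it. The hanger (0.08 kg) swings freely about this point to every side, like a pendulum, and yields to the lightest push
- jar: Squat screw-cap reagent jar 59 mm across and 82 mm high, a bystander. Origin: centre of its underside
- vial: Sample vial with a screw cap, 27 mm across and 56 mm high, a bystander. Origin: centre of its underside
Not all that is in view belongs to the job. Leave any blue look-alike of the lower_mass alone.

How it is judged:
By the outcome, as a careful person would: the job done as asked, in the order asked, and still so for the second after the job is handed in, with the robot touching nothing.
It also fails if it takes over 43 s, if anything falls off the work surface, if the arm or the gripper's body presses on something with over 40 N, if the wrist force passes 120 N, or if a joint passes its speed limit or range.

## Robot

A 6-joint arm with a two-finger parallel gripper is mounted at the origin on a cart in front of the work surface, level with it; the furniture and walls round the work are solid. World frame = base frame: x ahead of the robot, y to its left, z up, the work surface at z = 0. Lengths are in m, angles in degrees, forces in N, time in s.
With the tool pointing down it reaches from about 0.35 to 0.875 m from the base axis. Payload 4.2 kg.
Tool frame: the origin (TCP) lies between the finger pads; the fingertips stand 17 mm ahead of it and the grasp point (between the pads) lies 2 mm behind it; z points along the fingers, y is the line along which they close (so a half turn about z gives the same grasp; the last joint's range is limited). The gripper opens to 87 mm and grips with 3 to 60 N. Pads are 19 mm wide; open, the fingers measure 117 mm over their backs; the gripper's body (75 mm by 190 mm) begins 51 mm behind the grasp point.
Start: joints at [90.848, 22.042, 0.453, 0, -68.411, -14.817], TCP at [0.151, 0.607, 0.24] pointing down, gripper open.
Joint ranges: [-179.83, 179.83], [-69.29, 118.12], [-61.27, 80.66], [-181.25, 117.63], [-171.15, -9.14], [-177.46, 177.46]. Speed limits (degrees/s): [159.86, 159.86, 180, 180, 180, 180].

## Interface

Orientations are given as a 3x3 rotation matrix whose columns are the frame's x, y, z axes.
In Python, from station import sense, capture, r, masks_of gives the robot as it stands.
- The arm moves only by the tool apply_moves, never from a script. Its argument "steps" is a list that holds one entry, the list of rows, each a list of 7 numbers: the opening, from 0 (shut) to 1 (fully open), then the shift along the tool's x, y, z in mm, then the turn, a rotation vector about the tool's x, y, z in rad. A call has 1 to 12 rows; each row shifts and turns the commanded pose from where the row before left it, along the tool's axes as they then stand; what a row does not reach is not made up. A row lasts 1/8 s, in which the tool goes at most 62.5 mm and 10.7 degrees, less where a joint would pass 70% of its speed; a pose out of reach is approached as far as the arm can. A call with a gripper value outside its range is refused whole. The fingers move at their own pace and stop on an object; the grip force is fixed at half the most. Time passes only in rows, so rows that do not move let the fingers close. It gives the time, the measured TCP pose, the force and the opening at its end, in the units of the state.
- sense(): the state, without advancing time (a new reading comes with each control period).
- capture(name): name is "side" or "top" or "wrist"; returns a dict with "color" (420x560x3 uint8, red, green, blue), "vfov" (degrees; the focal length in pixels is half the picture's height over the tangent of half this angle, whatever the lens; pixels are square), "cx", "cy" (the principal point, pixels), "T" (4x4, takes a point from camera to world coordinates). Camera axes: x right, y down, z forward; pixel columns grow to the right and rows downward; lengths in m; the calibration is good to about 2 mm. A picture is of the moment at which its call begins. There is no depth.
- r.finish_job(): hands the job in, once; it reports no verdict.
Trained networks look in a picture, given as the dict that the camera call returned (one of the last four; its "shot" number tells which), for a name from the list of things; names that differ only in an ending like _2 or _b are one class to them, and where a whole thing is asked for, a point or a joint stands for the part that bears it (a point fixed in the world has none). Each returns a list of dicts, best first, with "confidence" (0 to 1); they miss things now and then, are a little off and sometimes report something else, mostly with a low value. They report only what shows in the picture. A call takes as long as a camera call. They do not tell look-alikes from the thing itself.
- masks_of(picture, thing): "pixels" (420x560 bool, what is visible of it) and "box" ([left, top, width, height] in pixels, round what is visible of it).
The state is a dict: "time_s": time; "joints": joint angles; "joint_velocities": joint speeds; "effort": joint torques, N m; "tcp_pos": TCP position; "ee_rot": TCP orientation; "wrist_force": force on the tool from outside, world axes, zero at the start; "moment": the same for the moment, N m; "gripper_width": opening from 0.0 (shut) to 1.0 (fully open).
Only numpy, scipy, OpenCV 4.12 (cv2) and the standard library are available. Lean on these libraries where they do the work, as an engineer would, in place of code of your own. Each camera call takes 0.05 s, during which the arm holds its last target. There are 200 camera calls.

## Working session

There is one attempt and no reset: what is moved stays moved. The work goes in short steps, Python scripts to look and compute and a tool call to move; the robot and the scene stay as the last step left them, time stands still between calls to the robot, and variables do not carry over. Pictures are saved under pics/ and viewed, on a budget of 10 in all, crops included, one or two more only if the job needs it, and the job is handed in when it is done.

Besides the shell and the picture viewer there is one more tool, called by a JSON object that holds its "op" and its "data", one argument or row to a line. apply_moves: Moves the arm, as the interface text tells. Its arguments: {"type":"object","properties":{"steps":{"type":"array","items":{"type":"array","items":{"type":"array","items":{"type":"number"}}}}},"required":["steps"]}

```bash
mkdir -p pics; ls
cat > h.py <<'E'
import numpy as np, cv2
from station import sense, capture, r, masks_of
def f(p): return p["color"].shape[0]/2/np.tan(np.radians(p["vfov"])/2)
def proj(p,X):
    T=np.array(p["T"]); c=(np.atleast_2d(X)-T[:3,3])@T[:3,:3]
    return np.c_[p["cx"]+f(p)*c[:,0]/c[:,2], p["cy"]+f(p)*c[:,1]/c[:,2]]
def ray(p,uv):
    T=np.array(p["T"]); d=np.array([(uv[0]-p["cx"])/f(p),(uv[1]-p["cy"])/f(p),1]); return T[:3,3],T[:3,:3]@d
def onz(p,uv,z):
    o,d=ray(p,uv); return o+d*(z-o[2])/d[2]
def tri(L):
    A=0;b=0
    for p,uv in L:
        o,d=ray(p,uv); d=d/np.linalg.norm(d); M=np.eye(3)-np.outer(d,d); A=A+M;b=b+M@o
    return np.linalg.solve(A,b)
def save(p,n): cv2.imwrite("pics/"+n,p["color"][:,:,::-1])
E
python3 - <<'E'
from h import *
print(sense())
ims=[]
for n in ("side","top","wrist"):
    p=capture(n); ims.append(p["color"]); T=np.array(p["T"]); print(n,p["vfov"],T.round(3).tolist())
    for t in ("full_mass","half_mass","lower_mass","case","stand","pan","jar","vial","hook"):
        print(n,t,[(round(m["confidence"],2),m["box"]) for m in masks_of(p,t)[:3]])
a=np.vstack([np.hstack(ims[:2]),np.hstack([ims[2],ims[2]*0])])
cv2.imwrite("pics/a.png",cv2.resize(a,(800,600),interpolation=cv2.INTER_AREA)[:,:,::-1])
E
```

```text
pics
{'time_s': 0.0, 'joints': array([ 9.08486282e+01,  2.20869683e+01,  3.80221279e-01, -2.96033616e-02,
       -6.84098162e+01, -1.48164745e+01]), 'joint_velocities': array([-0.00902116, -0.03968547, -0.02298337,  0.03360202,  0.06544497,
       -0.04707064]), 'effort': array([-1.20755230e-03, -3.90663350e+01,  1.87398523e+01,  4.21996146e+00,
        1.09310111e-02, -1.91582585e-04]), 'tcp_pos': array([0.1507024 , 0.60597887, 0.23850094]), 'ee_rot': array([[ 9.70385324e-01, -2.41561837e-01, -4.50242586e-04],
       [-2.41562250e-01, -9.70383178e-01, -2.04125657e-03],
       [ 5.61818549e-05,  2.08956703e-03, -9.99997815e-01]]), 'wrist_force': array([ 0.38395872, -0.64876142,  0.20392167]), 'moment': array([-0.00673164,  0.08089223,  0.01285732]), 'gripper_width': 1.001251579887823}
side 46.49692905064623 [[0.857, -0.318, 0.405, 0.199], [-0.515, -0.539, 0.666, -0.513], [0.006, -0.78, -0.626, 0.693], [0.0, 0.0, 0.0, 1.0]]
side full_mass [(0.58, [236.2, 238.6, 39.4, 29.6])]
side half_mass [(0.64, [337.1, 253.8, 16.1, 67.7]), (0.52, [206.2, 212.3, 24.5, 19.9])]
side lower_mass [(0.92,
[... 747 characters left out ...]
, 227.6, 19.8, 28.9])]
top lower_mass [(0.72, [298.7, 255.1, 27.0, 31.2]), (0.68, [352.2, 219.8, 34.0, 24.4])]
top case [(0.89, [190.2, 218.5, 88.7, 58.7])]
top stand [(0.63, [338.6, 162.2, 61.6, 93.2])]
top pan [(0.54, [359.9, 222.8, 21.2, 6.5])]
top jar [(0.74, [233.0, 171.2, 27.5, 30.4]), (0.3, [189.5, 218.5, 87.5, 59.9])]
top vial [(0.66, [270.3, 178.9, 7.9, 15.3])]
top hook [(0.73, [338.3, 164.6, 62.1, 92.2])]
wrist 59.52672828500546 [[-0.241, -0.942, -0.234, 0.215], [-0.971, 0.234, 0.057, 0.59], [0.001, 0.241, -0.971, 0.384], [0.0, 0.0, 0.0, 1.0]]
wrist full_mass []
wrist half_mass []
wrist lower_mass []
wrist case []
wrist stand []
wrist pan []
wrist jar []
wrist vial []
wrist hook []
```

View pics/a.png

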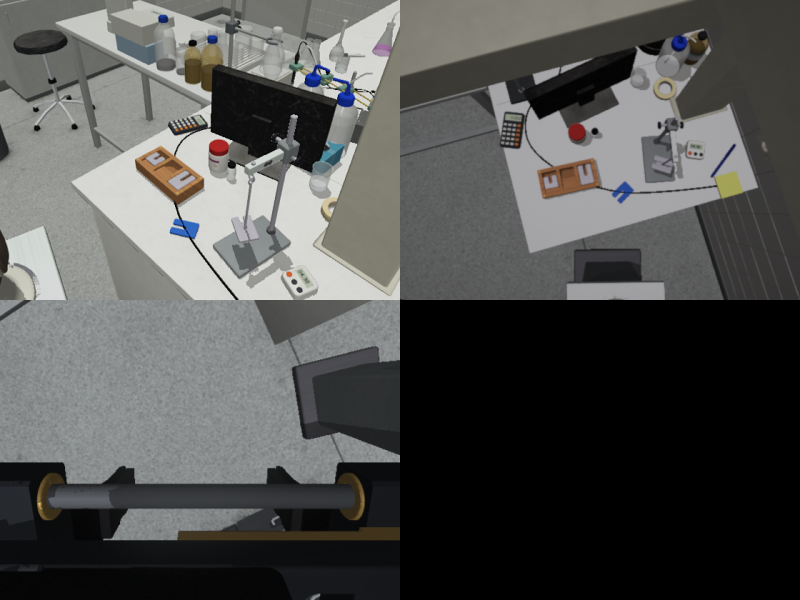

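The case holds the half mass (left pocket, top view) and the full mass (right pocket). The blue plate on the bench is the look-alike. The hanging mass is on the stand. I'll take enlarged crops to confirm this.

Run:
```python
from h import *
t=capture("top")["color"]; s=capture("side")["color"]
def crop(c,x,y,w,h,k): return cv2.resize(c[y:y+h,x:x+w],None,fx=k,fy=k,interpolation=cv2.INTER_CUBIC)
a=crop(t,185,210,100,75,4); b=crop(t,325,155,100,75,4); c=crop(s,185,200,100,75,4); d=crop(s,295,255,100,75,4)
cv2.imwrite("pics/b.png",np.vstack([np.hstack([a,b]),np.hstack([c,d])])[:,:,::-1])
e=crop(t,325,190,100,75,4)
```

```text
(no output)
```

View pics/b.png

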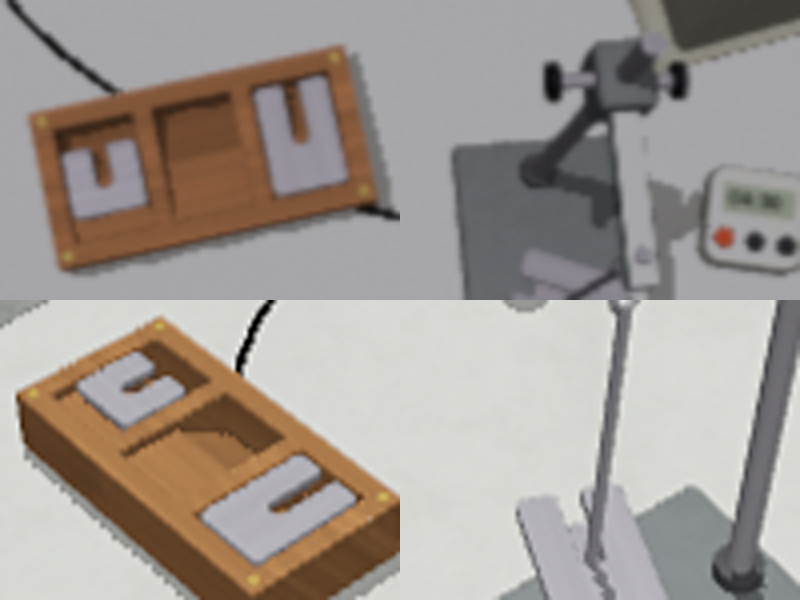

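Run:
```python
from h import *
from scipy.optimize import least_squares
p=capture("top"); s=capture("side")
C=np.array([[192.5,238.75],[270.5,221.25],[279.5,260.5],[200.5,277.5]])
for c in C: print(onz(p,c,.036).round(4))
S=np.array([[225,204.5],[189.5,223.75]])
L=np.array([[.0475,.0955],[.0475,-.0955],[-.0465,-.0955],[-.0465,.0955]])
def W(v,l,z=.036):
    c,si=np.cos(v[2]),np.sin(v[2]); l=np.atleast_2d(l); return np.c_[v[0]+c*l[:,0]-si*l[:,1],v[1]+si*l[:,0]+c*l[:,1],np.full(len(l),z)]
def res(v): return np.r_[(proj(p,W(v,L))-C).ravel(),(proj(s,W(v,L[[0,3]]))-S).ravel()]
o=least_squares(res,[.6,.2,.2]); print(o.x, np.degrees(o.x[2])); print(o.fun.reshape(-1,2).round(1).tolist())
print("mass",W(o.x,[0,-.059]))
for n,(pp) in (("top",p),("side",s)):
    for t in ("jar","vial"): 
        m=masks_of(pp,t)[0]["box"]; print(n,t,onz(pp,[m[0]+m[2]/2,m[1]+m[3]],0).round(3))
def crop(c,x,y,w,h,k): return cv2.resize(c[y:y+h,x:x+w],None,fx=k,fy=k,interpolation=cv2.INTER_CUBIC)
cv2.imwrite("pics/c.png",np.hstack([crop(p["color"],335,190,66,100,6),crop(s["color"],315,255,66,100,6)])[:,:,::-1])
# stem/pan
for n in ("pan","hook"):
  for pp in (p,s): print(n,[(m["box"],m["confidence"]) for m in masks_of(pp,n)])
```

```text
[0.5144 0.2504 0.036 ]
[0.5534 0.0662 0.036 ]
[0.4604 0.0463 0.036 ]
[0.4235 0.231  0.036 ]
[0.48805041 0.14820954 0.20195908] 11.571403053783312
[[-0.4, -0.4], [0.9, -0.1], [0.4, -0.5], [-0.6, 0.1], [0.2, 0.0], [-1.1, 0.1]]
mass [[0.49988516 0.09040868 0.036     ]]
top jar [0.609 0.122 0.   ]Traceback (most recent call last):
  File "<stdin>", line 15, in <module>
IndexError: list index out of range
```

Run:
```python
from h import *
p=capture("top"); s=capture("side")
def crop(c,x,y,w,h,k): return cv2.resize(c[y:y+h,x:x+w],None,fx=k,fy=k,interpolation=cv2.INTER_CUBIC)
cv2.imwrite("pics/c.png",np.hstack([crop(p["color"],335,190,66,100,6),crop(s["color"],315,255,66,100,6)])[:,:,::-1])
for n in ("pan","hook","lower_mass","jar","vial"):
  for pp in (p,s):
    for m in masks_of(pp,n):
      ys,xs=np.nonzero(m["pixels"]); print(n,np.round(m["box"],1),round(m["confidence"],2),xs.mean().round(1),ys.mean().round(1),"top/bot",xs[ys==ys.min()].mean(),ys.min(),xs[ys==ys.max()].mean(),ys.max())
print(proj(p,[[.49988516,.09040868,.036]]),proj(s,[[.49988516,.09040868,.036]]))
```

```text
pan [361.1 223.6  17.    6.9] 0.64 367.8 227.7 top/bot 376.0 224 367.0 231
pan [337.7 167.7  62.2  89.1] 0.16 365.8 210.2 top/bot 387.5 164 351.0 255
pan [336.7 250.3  14.4  71. ] 0.72 346.1 288.2 top/bot 351.5 250 343.0 321
pan [314.8 228.2  14.9  24.8] 0.72 323.2 238.8 top/bot 324.5 225 322.0 252
hook [338.7 163.8  65.1  91.8] 0.94 365.7 211.0 top/bot 388.0 163 348.5 255
hook [193.9 223.   84.4  56.1] 0.26 234.2 248.9 top/bot 269.0 221 201.5 277
hook [296.8 161.5 126.5 232.5] 0.94 366.4 296.9 top/bot 411.0 160 335.0 388
lower_mass [298.7 253.2  27.2  34.5] 0.78 312.4 268.2 top/bot 314.5 254 309.5 283
lower_mass [349.8 218.8  35.   23.4] 0.62 367.5 230.1 top/bot 360.0 217 375.5 242
lower_mass [233.  168.3  30.   35.5] 0.31 247.7 185.9 top/bot 247.5 171 248.5 201
lower_mass [320.3 300.9  42.1  40. ] 0.85 343.1 322.2 top/bot 349.0 302 338.5 340
lower_mass [237.1 306.3  38.9  27.7] 0.72 259.2 319.8 top/bot 248.5 307 270.0 332
jar [234.1 170.2  25.7  32.8] 0.67 247.7 186.2 top/bot 247.0 172 249.0 201
jar [239.3 237.6  31.5  29.8] 0.55 253.9 251.8 top/bot 259.5 239 249.0 265
vial [266.6 179.6  12.4  17.2] 0.62 272.3 185.5 top/bot 273.0 179 272.0 192
vial [312.8 227.3  19.3  24.8] 0.63 323.4 238.1 top/bot 324.5 225 322.5 251
[[260.51269161 243.95188181]] [[254.42030159 252.4415674 ]]
```

View pics/c.png

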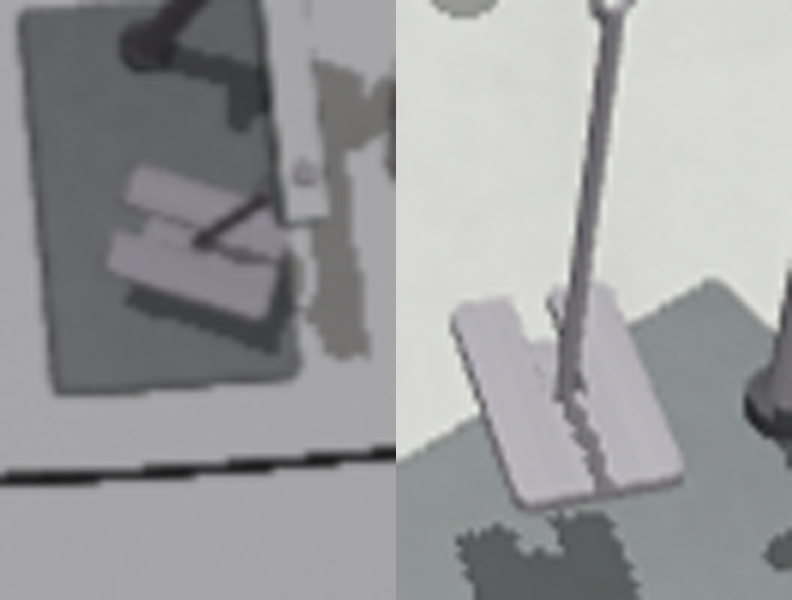

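```bash
cat >> h.py <<'E'
from scipy.spatial.transform import Rotation as R
CASE=np.array([.48805,.14821,.20196])
def case(x,y,z):
    c,s=np.cos(CASE[2]),np.sin(CASE[2]); return np.array([CASE[0]+c*x-s*y,CASE[1]+s*x+c*y,z])
def orient(yaw,lean=0):
    "tool x forward along yaw (deg), tool z down, leaned back by lean (deg)"
    return R.from_euler('z',yaw,degrees=True)*R.from_euler('y',180-lean,degrees=True)*R.from_euler('z',180,degrees=True)
def rows(g,target,Rt,n,start=None):
    "n equal rows from the measured (or given) pose to the target pose"
    if start is None: st=sense(); start=(st["tcp_pos"],R.from_matrix(st["ee_rot"]))
    p0,R0=start; w=(R0.inv()*Rt).as_rotvec()/n; d=(np.asarray(target)-p0)/n
    for i in range(n): print([g]+(R0*R.from_rotvec(w*i)).inv().apply(d*1000).round(1).tolist()+w.round(4).tolist(),end=",\n")
    return np.asarray(target),Rt
E
python3 - <<'E'
from h import *
p=capture("top"); s=capture("side"); print(sense()["time_s"])
P=tri([(p,(368.8,230.8)),(s,(343.5,320.8))]); print("stem base",P.round(4), proj(p,P),proj(s,P))
P2=tri([(p,(335+305/6,190+172/6)),(s,(315+213/6,255+2/6))]); print("hook?",P2.round(4))
a,b=[onz(p,(335+x/6,190+y/6),.086) for x,y in ((108,265),(265,318))]; print(a,b,np.degrees(np.arctan2(*(a-b)[1::-1])),np.linalg.norm(a-b))
a,b=[onz(s,(315+x/6,255+y/6),.086) for x,y in ((56,312),(126,502))]; print(a,b,np.degrees(np.arctan2(*(a-b)[1::-1])),np.linalg.norm(a-b))
print(onz(p,(335+120/6,190+225/6),.086))
for pp,uv in ((p,(20,12)),(p,(55,395)),(p,(300,380))): print("base",onz(pp,(335+uv[0]/6,190+uv[1]/6),.012).round(3))
print(orient(11.57).as_matrix().round(2))
y=np.degrees(CASE[2]); t=case(.022,-.059,.036+.017+.030); print(t)
rows(0,t,orient(y),12)
E
```

```text
2.5
stem base [ 0.5224 -0.1568  0.0869] [[368.95763813 230.50155825]] [[343.00425466 320.8734407 ]]
hook? [ 0.5241 -0.1614  0.2316]
[ 0.51467905 -0.12040342  0.086     ] [ 0.49380564 -0.17886835  0.086     ] 70.35218644997343 0.06207936416292474
[ 0.5136437  -0.11944238  0.086     ] [ 0.49464228 -0.17723181  0.086     ] 71.79890630117032 0.06083315848550913
[ 0.52982246 -0.12549973  0.086     ]
base [ 0.626 -0.1    0.012]
base [ 0.471 -0.109  0.012]
base [ 0.475 -0.207  0.012]
[[ 0.98  0.2   0.  ]
 [ 0.2  -0.98  0.  ]
 [ 0.    0.   -1.  ]]
[0.52143766 0.09482213 0.083     ]
[0, 40.3, 33.9, 13.0, 0.0, 0.0, -0.0371],
[0, 39.0, 35.4, 13.0, 0.0, 0.0, -0.0371],
[0, 37.6, 36.8, 13.0, 0.0, 0.0, -0.0371],
[0, 36.2, 38.2, 13.0, 0.0, 0.0, -0.0371],
[0, 34.8, 39.5, 13.0, 0.0, 0.0, -0.0371],
[0, 33.3, 40.8, 13.0, 0.0, 0.0, -0.0371],
[0, 31.8, 42.0, 13.0, 0.0, 0.0, -0.0371],
[0, 30.2, 43.1, 13.0, 0.0, 0.0, -0.0371],
[0, 28.6, 44.2, 13.0, 0.0, 0.0, -0.0371],
[0, 26.9, 45.3, 13.0, 0.0, 0.0, -0.0371],
[0, 25.2, 46.2, 13.0, 0.0, 0.0, -0.0371],
[0, 23.5, 47.1, 13.0, 0.0, 0.0, -0.0371],
```

{"op": "apply_moves", "data": {
  "steps": [
    [[0,40.3,33.9,13,0,0,-0.0371],[0,39,35.4,13,0,0,-0.0371],[0,37.6,36.8,13,0,0,-0.0371],[0,36.2,38.2,13,0,0,-0.0371],[0,34.8,39.5,13,0,0,-0.0371],[0,33.3,40.8,13,0,0,-0.0371],[0,31.8,42,13,0,0,-0.0371],[0,30.2,43.1,13,0,0,-0.0371],[0,28.6,44.2,13,0,0,-0.0371],[0,26.9,45.3,13,0,0,-0.0371],[0,25.2,46.2,13,0,0,-0.0371],[0,23.5,47.1,13,0,0,-0.0371]]
  ]
}}

```text
time_s: 4.0
tcp_pos: [0.5227, 0.0935, 0.0834]
ee_rot: [[0.979, 0.202, 0.001], [0.202, -0.979, 0.0], [0.001, -0.0, -1.0]]
wrist_force: [0.5, 1.3, 0.6]
gripper_width: 0.002
```

Run:
```python
from h import *
st=sense(); print(st["time_s"],st["tcp_pos"],st["joints"].round(1),st["wrist_force"],st["gripper_width"])
p=capture("wrist")
im=p["color"].copy()
# reproject the case outline, the pockets
for y in (-.059,0,.059):
    q=proj(p,[case(x,y+dy,.036) for x,dy in ((-.0335,-.0235),(.0345,-.0235),(.0345,.0235),(-.0335,.0235))]).round().astype(int)
    cv2.polylines(im,[q],True,(0,255,0),1)
cv2.imwrite("pics/d.png",im[:,:,::-1])
```

```text
4.0 [0.52266341 0.0934994  0.08344534] [ 27.7  22.8 -24.3   0.  -42.9  74. ] [0.52707479 1.2873486  0.59508158] 0.002035154901492849
```

View pics/d.png

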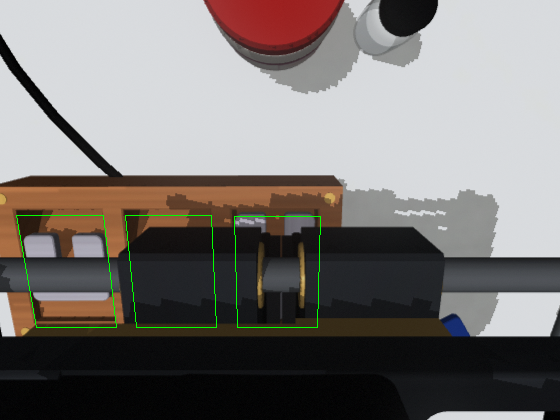

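{"op": "apply_moves", "data": {
  "steps": [
    [[0,0,-2.5,10,0,0,0],[0,0,0,10,0,0,0],[0,0,0,7,0,0,0],[0,0,0,3,0,0,0],[0,0,0,2,0,0,0],[0,0,0,2,0,0,0]]
  ]
}}

```text
time_s: 4.8
tcp_pos: [0.5213, 0.0978, 0.0499]
ee_rot: [[0.98, 0.201, 0.001], [0.201, -0.98, 0.001], [0.001, -0.0, -1.0]]
wrist_force: [0.6, 0.3, -0.5]
gripper_width: 0.006
```

{"op": "apply_moves", "data": {
  "steps": [
    [[0,0,0,2,0,0,0],[0,0,0,2,0,0,0],[0,0,0,1,0,0,0],[0,0,0,0,0,0,0]]
  ]
}}

```text
time_s: 5.3
tcp_pos: [0.5239, 0.0983, 0.0465]
ee_rot: [[0.98, 0.201, 0.007], [0.201, -0.98, 0.002], [0.007, -0.001, -1.0]]
wrist_force: [3.6, 0.9, 7.2]
gripper_width: 0.002
```

{"op": "apply_moves", "data": {
  "steps": [
    [[0,0,0,-10,0,0,0],[0.5,0,0,-20,0,0,0],[0.9,-10,1,-20,0,0,0],[0.9,-20,0,-10,0,0,0],[0.9,-17,0,0,0,0,0],[0.9,0,0,0,0,0,0]]
  ]
}}

```text
time_s: 6.05
tcp_pos: [0.4734, 0.0862, 0.1046]
ee_rot: [[0.98, 0.2, -0.002], [0.2, -0.98, -0.001], [-0.002, 0.0, -1.0]]
wrist_force: [0.5, -0.6, -0.0]
gripper_width: 0.489
```

Run:
```python
from h import *
st=sense(); print(st["tcp_pos"],st["ee_rot"].round(3).tolist())
s=capture("side"); w=capture("wrist")
a=cv2.resize(s["color"][195:295,180:300],None,fx=4,fy=4,interpolation=cv2.INTER_CUBIC)
b=cv2.resize(w["color"],(400,300)); b=np.vstack([b,np.zeros((100,400,3),np.uint8)])[:, :320]
b=cv2.resize(w["color"][120:,120:440],(320,300)); b=np.vstack([b,np.zeros((100,320,3),np.uint8)])
cv2.imwrite("pics/e.png",np.hstack([a,b])[:,:,::-1])
```

```text
[0.47338765 0.08617189 0.10461198] [[0.98, 0.2, -0.002], [0.2, -0.98, -0.001], [-0.002, 0.0, -1.0]]
```

View pics/e.png

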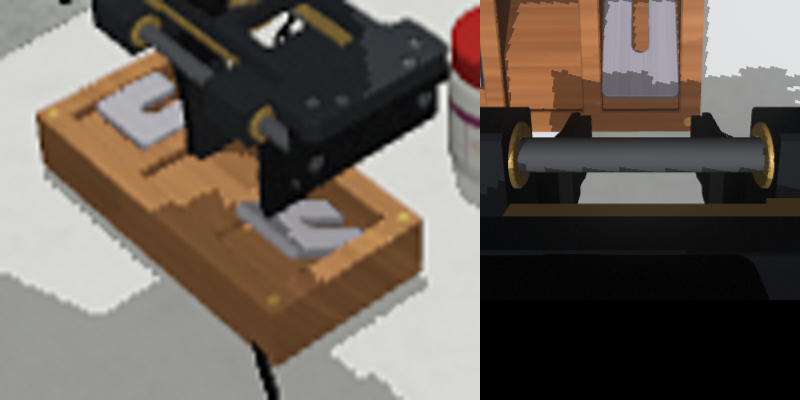

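Run:
```python
from h import *
w=capture("wrist")
def inv(P):
    c,s=np.cos(CASE[2]),np.sin(CASE[2]); d=P[:2]-CASE[:2]; return np.round([c*d[0]+s*d[1],-s*d[0]+c*d[1]],4)
g=cv2.cvtColor(w["color"],cv2.COLOR_RGB2GRAY)
print(w["color"][205:240:2,262].tolist()); print(g[205,225:340:3].tolist())
for uv in ((243,217),(321,217)): print(inv(onz(w,uv,.049)))
# slot round end (picture 641,50)
print(inv(onz(w,(281,171),.041)))
for uv in ((243,229),(320,229)): print("pocket near corners",inv(onz(w,uv,.036)))
for m in masks_of(w,"full_mass"): print(m["box"],m["confidence"])
print(sense()["gripper_width"],inv(sense()["tcp_pos"]))
```

```text
[[99, 97, 104], [99, 97, 104], [99, 96, 103], [99, 96, 103], [99, 96, 104], [100, 96, 104], [94, 91, 98], [82, 72, 72], [108, 69, 46], [107, 69, 46], [103, 67, 45], [106, 69, 46], [83, 54, 37], [54, 37, 27], [91, 60, 41], [99, 65, 43], [99, 64, 43], [98, 63, 43]]
[73, 74, 74, 75, 74, 65, 97, 99, 100, 101, 99, 100, 98, 99, 99, 99, 102, 100, 101, 101, 101, 99, 101, 102, 101, 102, 102, 103, 103, 103, 101, 81, 70, 78, 79, 79, 78, 79, 81]
[-0.0165 -0.0368]
[-0.0165 -0.081 ]
[ 0.0085 -0.0583]
pocket near corners [-0.0279 -0.0352]
pocket near corners [-0.0279 -0.0821]
0.6747484957853476 [-0.0245 -0.0574]
```

{"op": "apply_moves", "data": {
  "steps": [
    [[0.75,2,1.5,15,0,0,0],[0.75,0,0,15,0,0,0],[0.75,0,0,12,0,0,0],[0.75,0,0,7,0,0,0],[0.75,0,0,0,0,0,0]]
  ]
}}

```text
time_s: 6.88
tcp_pos: [0.4771, 0.0856, 0.0548]
ee_rot: [[0.98, 0.2, -0.001], [0.2, -0.98, -0.001], [-0.001, 0.0, -1.0]]
wrist_force: [-1.0, 0.2, -0.6]
gripper_width: 0.75
```

Run:
```python
from h import *
st=sense(); p=st["tcp_pos"]; c,s=np.cos(CASE[2]),np.sin(CASE[2]); d=p[:2]-CASE[:2]; print(p,np.round([c*d[0]+s*d[1],-s*d[0]+c*d[1]],4),st["wrist_force"],st["gripper_width"])
```

```text
[0.47709127 0.08564356 0.05483726] [-0.0233 -0.0591] [-0.95561929  0.19751295 -0.62922577] 0.750293749205191
```

{"op": "apply_moves", "data": {
  "steps": [
    [[0.3,1,0,0,0,0,0],[0.3,0,0,0,0,0,0],[0.3,0,0,0,0,0,0],[0.3,0,0,0,0,0,0]]
  ]
}}

```text
time_s: 7.38
tcp_pos: [0.4785, 0.0861, 0.0559]
ee_rot: [[0.98, 0.2, 0.001], [0.2, -0.98, 0.0], [0.001, -0.0, -1.0]]
wrist_force: [0.1, -0.1, 0.7]
gripper_width: 0.492
```

{"op": "apply_moves", "data": {
  "steps": [
    [[0.3,-1.5,0,-3,0,0,0],[0.3,-2,0,-6,0,0,0],[0.3,-1,0,-12,0,0,0],[0.3,0,0,-20,0,0,0],[0.3,0,0,-30,0,0,0],[0.3,0,0,-30,0,0,0],[0.3,0,0,0,0,0,0]]
  ]
}}

```text
time_s: 8.25
tcp_pos: [0.4753, 0.0858, 0.1595]
ee_rot: [[0.98, 0.2, 0.006], [0.2, -0.98, 0.003], [0.007, -0.002, -1.0]]
wrist_force: [-0.0, 0.1, -1.8]
gripper_width: 0.49
```

Run:
```python
from h import *
st=sense(); print(st["tcp_pos"],st["gripper_width"],st["wrist_force"])
s=capture("side"); w=capture("wrist"); q=proj(s,st["tcp_pos"])[0].astype(int); print(q)
a=cv2.resize(s["color"][q[1]-50:q[1]+60,q[0]-60:q[0]+60],None,fx=3.6,fy=3.6,interpolation=cv2.INTER_CUBIC)
b=cv2.resize(w["color"][:,100:460],(340,396))
cv2.imwrite("pics/f.png",np.hstack([a,b])[:,:,::-1])
```

```text
[0.47533678 0.08580949 0.15950262] 0.49020851927452547 [-0.02717501  0.10430077 -1.81949779]
[240 207]
```

View pics/f.png

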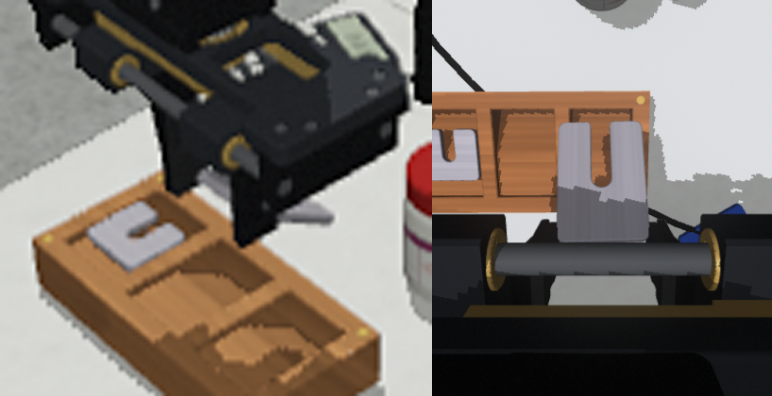

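```bash
cat >> h.py <<'E'
from scipy.optimize import least_squares
def fitplate(w,uv,pts,st):
    "plate pose in the tool frame: x,y,z (mm, of plate origin), tilt, yaw deg; tool x ~ plate x"
    Rt=np.array(st["ee_rot"]); pt=np.array(st["tcp_pos"])
    def pose(v): return R.from_matrix(Rt)*R.from_euler('x',180,degrees=True)*R.from_euler('ZY',[v[4],v[3]],degrees=True), pt+Rt@(v[:3]/1000)
    def res(v):
        q,o=pose(v); return (proj(w,o+q.apply(np.array(pts)/1000))-uv).ravel()
    o=least_squares(res,[25,0,10,32,0]); return o.x,o.fun.reshape(-1,2),pose
E
python3 - <<'E'
from h import *
w=capture("wrist"); st=sense()
uv=np.array([[234.5,130.4],[323.5,129.4],[232.4,255.6],[330.9,255.6],[279,197]])
pts=[[32,22,6],[32,-22,6],[-32,22,6],[-32,-22,6],[-5,0,6]]
v,f_,pose=fitplate(w,uv,pts,st); print(v.round(2)); print(f_.round(1).tolist())
q,o=pose(v); print(o,q.as_matrix().round(3).tolist())
E
```

```text
[28.17  0.17 29.73 34.09  0.98]
[[0.9, -0.1], [-0.6, -0.6], [-1.2, 0.5], [-0.2, -1.1], [1.1, 1.3]]
[0.50060749 0.09024007 0.12614941] [[0.808, -0.216, 0.549], [0.179, 0.976, 0.122], [-0.562, 0.0, 0.827]]
```

Run:
```python
from h import *
Rt=orient(-19,33); u=np.array([np.cos(np.radians(-19)),np.sin(np.radians(-19)),0])
P=np.array([.5224,-.1568,.108])-.07*u
t=P-Rt.apply([.0282,.0002,.029]); print(P,t,Rt.as_matrix().round(2).tolist(),sense()["joints"].round(1))
rows(.3,t,Rt,9)
```

```text
[ 0.4562137  -0.13401023  0.108     ] [ 0.41898279 -0.12097908  0.11696263] [[0.79, -0.33, 0.51], [-0.27, -0.95, -0.18], [0.54, 0.0, -0.84]] [ 29.6  12.9 -26.1  -0.  -51.   72. ]
[0.3, -10.4, 21.2, 4.3, -0.017, 0.0626, 0.0575],
[0.3, -9.5, 21.7, 4.1, -0.017, 0.0626, 0.0575],
[0.3, -8.5, 22.2, 3.9, -0.017, 0.0626, 0.0575],
[0.3, -7.4, 22.5, 3.8, -0.017, 0.0626, 0.0575],
[0.3, -6.3, 22.9, 3.7, -0.017, 0.0626, 0.0575],
[0.3, -5.2, 23.1, 3.8, -0.017, 0.0626, 0.0575],
[0.3, -4.2, 23.4, 3.9, -0.017, 0.0626, 0.0575],
[0.3, -3.0, 23.5, 4.0, -0.017, 0.0626, 0.0575],
[0.3, -2.0, 23.6, 4.3, -0.017, 0.0626, 0.0575],
```

{"op": "apply_moves", "data": {
  "steps": [
    [[0.3,-10.4,21.2,4.3,-0.017,0.0626,0.0575],[0.3,-9.5,21.7,4.1,-0.017,0.0626,0.0575],[0.3,-8.5,22.2,3.9,-0.017,0.0626,0.0575],[0.3,-7.4,22.5,3.8,-0.017,0.0626,0.0575],[0.3,-6.3,22.9,3.7,-0.017,0.0626,0.0575],[0.3,-5.2,23.1,3.8,-0.017,0.0626,0.0575],[0.3,-4.2,23.4,3.9,-0.017,0.0626,0.0575],[0.3,-3,23.5,4,-0.017,0.0626,0.0575],[0.3,-2,23.6,4.3,-0.017,0.0626,0.0575],[0.3,0,0,0,0,0,0],[0.3,0,0,0,0,0,0]]
  ]
}}

```text
time_s: 9.78
tcp_pos: [0.4421, -0.1235, 0.18]
ee_rot: [[0.841, -0.312, 0.442], [-0.275, -0.95, -0.148], [0.466, 0.003, -0.885]]
wrist_force: [-0.3, 0.1, -0.3]
gripper_width: 0.494
```

Run:
```python
from h import *
st=sense(); print(st["tcp_pos"],st["gripper_width"],st["wrist_force"],st["joints"].round(1))
s=capture("side"); w=capture("wrist"); q=proj(s,[.5,-.14,.11])[0].astype(int); print(q)
a=cv2.resize(s["color"][q[1]-60:q[1]+50,q[0]-65:q[0]+55],None,fx=3.5,fy=3.5,interpolation=cv2.INTER_CUBIC); print("side off",q-[65,60])
b=w["color"][0:385,90:470]
cv2.imwrite("pics/g.png",np.hstack([a,b])[:,:,::-1])
```

```text
[ 0.44212584 -0.12353389  0.1799581 ] 0.4941851632866892 [-0.34731775  0.08211854 -0.29727119] [ -1.   -2.3 -61.3  61.9  -9.2  13.2]
[325 309]
side off [260 249]
```

View pics/g.png

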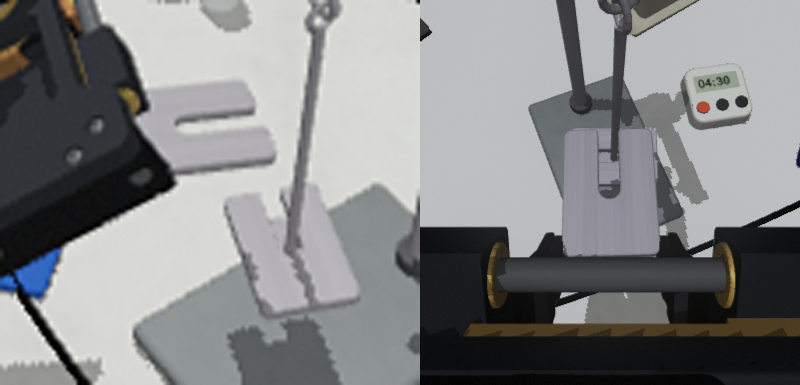

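```bash
cat > kin.py <<'E'
import numpy as np
from scipy.spatial.transform import Rotation as R
from scipy.optimize import least_squares
def fk(q,k):
    a1,d1,L2,e3,L3,d6,off,psi=k; q=np.radians(q)
    Rb=R.from_euler('z',q[0]); p=np.radians(90)
    up=R.from_euler('y',q[1]); fo=R.from_euler('y',q[1]-q[2])   # forearm along x of fo, pitch down positive
    w=np.array([a1,off,d1])+up.apply([0,0,L2])+fo.apply([L3,0,e3])
    T=fo*R.from_euler('x',q[3])*R.from_euler('y',-q[4])*R.from_euler('x',q[5])
    p=Rb.apply(w+T.apply([d6,0,0]))
    Rt=Rb*T*R.from_matrix([[0,0,1],[0,1,0],[-1,0,0]])*R.from_euler('z',psi)
    return p,Rt
E
python3 - <<'E'
from h import *; from kin import *
st=sense(); print(st["joints"].round(3).tolist())
def M(yaw): return orient(yaw).as_matrix()
D=[([90.8486,22.087,.38,-.03,-68.41,-14.8165],[.1507024,.60597887,.23850094],np.array([[.970385,-.24156,-.00045],[-.24156,-.970383,-.00204],[.00006,.00209,-.999998]])),
([27.7,22.8,-24.3,0,-42.9,74.0],[.52266,.0935,.08345],np.array([[.979,.202,.001],[.202,-.979,0],[.001,0,-1]])),
([29.6,12.9,-26.1,0,-51,72],[.47534,.08581,.1595],np.array([[.98,.2,.006],[.2,-.98,.003],[.007,-.002,-1]])),
(st["joints"],st["tcp_pos"],st["ee_rot"])]
best=None
for p0 in np.radians([0,90,180,270]):
  for s in (1,):
    def res(k):
        o=[]
        for q,p,Rm in D:
            a,b=fk(q,k); o+=[*(a-p)*1000,*((b.inv()*R.from_matrix(Rm)).as_rotvec()*100)]
        return np.r_[o,(k[:7]-[0,.3,.4,0,.4,.2,-.16])*.5]
    o=least_squares(res,[0,.3,.4,0,.4,.2,-.16,p0])
    if best is None or o.cost<best.cost: best=o
print(best.cost,best.x.round(4)); print(best.fun[:-7].reshape(-1,6).round(1))
np.save("k.npy",best.x)
E
```

```text
[-0.925, -2.264, -61.265, 61.855, -9.181, 13.198]
36792.108676880656 [ 0.0751  0.4203  0.5387 -0.0378  0.368   0.5191 -0.1672  2.9173]
[[ 7.800e+00  9.000e-01 -9.400e+00  1.000e-01 -1.000e-01  2.313e+02]
 [ 3.600e+00 -6.100e+00  1.910e+01  0.000e+00  1.000e-01 -7.870e+01]
 [ 5.000e+00 -5.200e+00  5.900e+00  4.000e-01  6.000e-01 -7.170e+01]
 [-2.600e+00  2.200e+01 -1.560e+01 -2.270e+01  1.810e+01 -8.080e+01]]
```

```bash
sed -i "s/def fk(q,k):/S4,S6=-1,-1\ndef fk(q,k):/; s/'x',q\[3\]/'x',S4*q[3]/; s/'x',q\[5\]/'x',S6*q[5]/" kin.py
cat > fit.py <<'E'
from h import *; import kin; from kin import *
st=sense()
D=[([90.8486,22.087,.38,-.03,-68.41,-14.8165],[.1507024,.60597887,.23850094],np.array([[.970385,-.24156,-.00045],[-.24156,-.970383,-.00204],[.00006,.00209,-.999998]])),
([27.7,22.8,-24.3,0,-42.9,74.0],[.52266,.0935,.08345],np.array([[.979,.202,.001],[.202,-.979,0],[.001,0,-1]])),
([29.6,12.9,-26.1,0,-51,72],[.47534,.08581,.1595],np.array([[.98,.2,.006],[.2,-.98,.003],[.007,-.002,-1]])),
(st["joints"],st["tcp_pos"],st["ee_rot"])]
best=None
for kin.S4 in (1,-1):
  for p0 in np.radians([0,90,180,270]):
    def res(k):
        o=[]
        for q,p,Rm in D:
            a,b=fk(q,k); o+=[*(a-p)*1000,*((b.inv()*R.from_matrix(Rm)).as_rotvec()*100)]
        return np.r_[o,(k[:7]-[0,.3,.4,0,.4,.2,-.16])*2]
    o=least_squares(res,[0,.3,.4,0,.4,.2,-.16,p0])
    if best is None or o.cost<best.cost: best=o; print(kin.S4,o.cost)
print(best.x.round(4)); print(best.fun[:-7].reshape(-1,6).round(1)); np.save("k.npy",best.x)
E
python3 fit.py
```

```text
1 64791.3852213411
1 64791.385221338256
1 18319.907879951654
1 18319.90787995161
-1 4499.177230424564
-1 4499.177230424559
-1 4499.177230424556
[ 0.1958  0.3553  0.3535 -0.0502  0.3061  0.302  -0.1384  4.7129]
[[-21.2 -10.1 -17.4   0.    0.   -0. ]
 [-11.7  18.4  37.4  -0.    0.1   0. ]
 [ 11.3  31.4   6.8   0.2   0.7   0.1]
 [-14.7 -64.6 -26.8   0.   -0.   -0. ]]
```

```bash
sed -i "s/a1,d1,L2,e3,L3,d6,off,psi=k/a1,d1,L2,e3,L3,d6,off,psi,ow=k/; s/    T=fo/    w=w+(fo*R.from_euler('x',S4*q[3])).apply([0,ow,0])\n    T=fo/" kin.py
sed -i "s/-.16,p0\]/0,p0,-.16]/; s/(k\[:7\]-\[.*\])\*2/(k[[0,3,6]])*2/; s/\[:-7\]/[:-3]/" fit.py; python3 fit.py
```

```text
1 64184.28925342083
1 17712.81191203887
1 17712.811912038833
-1 3.561928006330245
[ 4.7000e-03  1.5940e-01  5.5880e-01  3.0000e-04  4.1910e-01  2.8320e-01
 -1.6000e-03 -1.5703e+00 -1.5850e-01]
[[ 0.2 -0.   0.7  0.   0.  -0. ]
 [ 0.4  0.3  1.1 -0.   0.1  0. ]
 [-0.4 -0.1 -2.1  0.2  0.7  0.1]
 [-0.1 -0.1  0.2  0.  -0.  -0. ]]
```

```bash
cat >> kin.py <<'E'
K=np.load("k.npy")
LO=np.array([-179.83,-69.29,-61.27,-181.25,-171.15,-177.46])+1.5; HI=np.array([179.83,118.12,80.66,117.63,-9.14,177.46])-1.5
def ik(p,Rt,q0):
    def res(q):
        a,b=fk(q,K); return np.r_[(a-p)*1000,(b.inv()*Rt).as_rotvec()*200]
    o=least_squares(res,np.clip(q0,LO+.1,HI-.1),bounds=(LO,HI),x_scale=10.,max_nfev=60); return o.x,np.sqrt(2*o.cost)
E
cat > scan.py <<'E'
from h import *; from kin import *
import sys
off=np.array([.0282,.0002,.029]); stem=np.array([.5224,-.1568,0]); rng=np.random.default_rng(0)
lean=float(sys.argv[1]); 
for phi in range(-140,181,20):
    u=np.array([np.cos(np.radians(phi)),np.sin(np.radians(phi)),0]); Rt=orient(phi,lean)
    best=None
    seeds=[[0,0,-40,60,-40,0],[30,10,-30,0,-50,70],[-30,10,-30,-90,-50,0],[0,10,-30,90,-50,100],[20,10,-30,-60,-50,-100],[-20,30,-20,-150,-60,50],[40,20,-10,-30,-90,120]]
    for q0 in seeds:
        q,e=ik(stem+[0,0,.090]-Rt.apply(off),Rt,q0)
        if e>1: continue
        q2,e2=ik(stem+[0,0,.110]-.07*u-Rt.apply(off),Rt,q)
        m=min((q-LO).min(),(HI-q).min())
        if best is None or e2+abs(0)<best[0]-.5: best=(e2,m,q.round(0),q2.round(0))
    print(phi,"rel",round((phi-71+180)%360-180),"tcp",(stem+[0,0,.09]-Rt.apply(off)).round(3),best)
E
python3 scan.py 33
```

```text
-140 rel 149 tcp [ 0.553 -0.132  0.099] (np.float64(1.4290051841452531e-12), np.float64(49.16267556739593), array([ 10.,  36., -11.,  16., -73., -69.]), array([ 13.,  39.,  -0.,  14., -81., -69.]))
-120 rel 169 tcp [ 0.542 -0.123  0.099] (np.float64(2.700897045493503e-13), np.float64(37.71875555009146), array([ 14.,  32., -22.,  26., -63., -62.]), array([ 19.,  34., -14.,  22., -70., -62.]))
-100 rel -171 tcp [ 0.529 -0.118  0.099] (np.float64(4.1057617584600055e-13), np.float64(24.95224950299754), array([ 17.,  27., -35.,  39., -52., -57.]), array([ 24.,  27., -29.,  32., -58., -57.]))
-80 rel -151 tcp [ 0.516 -0.118  0.099] (np.float64(1.4541908674370032e-13), np.float64(11.834800587797076), array([ 14.,  21., -48.,  59., -40., -56.]), array([ 25.,  20., -45.,  47., -46., -55.]))
-60 rel -131 tcp [ 0.503 -0.123  0.099] (np.float64(0.9695696402323755), np.float64(1.6380057824752967), array([  0.,  16., -58.,  94., -28., -60.]), array([ 17.,  12., -60.,  74., -33., -56.]))
-40 rel -111 tcp [ 0.492 -0.131  0.099] None
-20 rel -91 tcp [ 0.485 -0.143  0.099] None
0 rel -71 tcp [ 0.483 -
[... 997 characters left out ...]
.,   38.,    8.,  -23.,  -85., -128.]), array([ -19.,   42.,   19.,  -21.,  -93., -127.]))
140 rel 69 tcp [ 0.552 -0.182  0.099] (np.float64(3.659876554275766e-12), np.float64(60.7814149864072), array([ -11.,   41.,   11.,  -16.,  -89., -115.]), array([ -13.,   46.,   24.,  -14.,  -98., -115.]))
160 rel 89 tcp [ 0.559 -0.17   0.099] (np.float64(1.3064930139799856e-11), np.float64(69.20500003875925), array([  -5.,   42.,   10.,   -8.,  -90., -103.]), array([  -6.,   47.,   24.,   -7.,  -99., -103.]))
180 rel 109 tcp [ 0.562 -0.157  0.099] (np.float64(2.486382800328081e-13), np.float64(65.73224917396772), array([  0.,  41.,   6.,  -0., -88., -90.]), array([  0.,  47.,  20.,  -0., -96., -90.]))
```

```bash
cat > scan2.py <<'E'
from h import *; from kin import *
off=np.array([.0282,.0002,.029]); stem=np.array([.5224,-.1568,0])
c0=R.from_euler('y',33,degrees=True)
for lean in (15,20,25,33,45):
  # keep plate offset relative to tool for that lean: same fingertip place on plate
  a=np.radians(lean); tip=np.array([.0282,.029])
  o2=np.array([.0282,0,.029])
  for flip in (0,1):
    out=[]
    for phi in range(-40,16,5):
        u=np.array([np.cos(np.radians(phi)),np.sin(np.radians(phi)),0]); Rt=orient(phi,lean); p=stem+[0,0,.090]-Rt.apply(o2)
        if flip: Rt=Rt*R.from_euler('z',180,degrees=True)
        b=None
        for q0 in ([-17,15,-27,-44,-28,163],[-17,15,-27,-44,-28,-20],[-10,10,-40,-60,-28,0],[10,5,-50,60,-25,10],[-17,15,-27,-120,-28,80],[0,15,-50,100,-28,-60],[0,15,-50,100,-28,120]):
            q,e=ik(p,Rt,q0)
            if e<1:
                q2,e2=ik(p+[0,0,.02]-.07*u,Rt,q)
                if b is None or e2<b[0]: b=(round(e2,1),round(min((q-LO).min(),(HI-q).min()),1),q.round().astype(int).tolist(),q2.round().astype(int).tolist())
        if b: out.append((phi,b))
    print("lean",lean,"flip",flip); [print("  ",o) for o in out]
E
python3 scan2.py
```

```text
lean 15 flip 0
   (-40, (np.float64(0.0), np.float64(13.3), [7, 14, -44, 28, -24, 18], [15, 7, -50, 28, -27, 11]))
   (-35, (np.float64(0.0), np.float64(12.2), [7, 14, -44, 26, -23, 25], [14, 6, -51, 27, -26, 18]))
   (-30, (np.float64(0.0), np.float64(11.5), [6, 14, -44, 24, -22, 33], [12, 5, -51, 25, -25, 26]))
   (-25, (np.float64(0.0), np.float64(11.1), [5, 13, -43, 21, -22, 41], [11, 5, -51, 22, -24, 35]))
   (-20, (np.float64(0.0), np.float64(11.1), [5, 13, -42, 17, -22, 50], [9, 5, -50, 19, -23, 44]))
   (-15, (np.float64(0.0), np.float64(11.5), [4, 13, -41, 13, -22, 60], [7, 5, -49, 14, -24, 55]))
   (-10, (np.float64(0.0), np.float64(12.4), [3, 14, -39, 8, -23, 70], [5, 5, -47, 10, -24, 66]))
   (-5, (np.float64(0.0), np.float64(13.5), [2, 14, -37, 4, -24, 80], [3, 5, -45, 5, -25, 78]))
   (0, (np.float64(0.0), np.float64(15.0), [0, 14, -35, 0, -26, 89], [1, 6, -42, 0, -27, 89]))
   (5, (np.float64(0.0), np.float64(16.6), [-1, 14, -34, -3, -27, 99], [-2, 7, -40, -4, -29, 100]))
   (10, (np.float64(0.0), np.float64(18.4), [-2, 15, -32, -6, -29, 108], [-5, 8, -37, -7, -31, 111
[... 4863 characters left out ...]
np.float64(9.7), [-37, 16, -49, -154, -20, 74], [-37, 6, -52, -144, -15, 64]))
   (-20, (np.float64(3.0), np.float64(2.6), [-34, 14, -41, -132, -13, 52], [-33, 5, -45, -122, -11, 42]))
   (-5, (np.float64(0.0), np.float64(2.8), [-24, 14, -32, -88, -13, 12], [-25, 5, -39, -81, -14, 5]))
   (0, (np.float64(0.0), np.float64(7.3), [-26, 14, -32, -83, -18, 12], [-29, 7, -38, -78, -21, 9]))
   (5, (np.float64(0.0), np.float64(11.8), [-27, 15, -30, -80, -22, 13], [-32, 8, -36, -75, -26, 12]))
   (10, (np.float64(0.0), np.float64(16.3), [-28, 16, -29, -76, -27, 14], [-35, 10, -34, -72, -31, 14]))
   (15, (np.float64(0.0), np.float64(20.6), [-30, 17, -28, -73, -31, 16], [-37, 12, -32, -69, -36, 17]))
```

The leaned approach runs into the elbow and wrist limits (joint 3 at -61.3°, joint 5 at -9.2°). A kinematic fit shows a smaller lean of about 16° with the wrist camera to the rear is reachable. I'll put the mass back tipped in its well and take it again at that lean.

Run:
```python
from h import *; from kin import *
st=sense(); print(st["time_s"])
rows(.3,[.4753,.0858,.1595],orient(11.57),9)
Z=R.from_euler('z',180,degrees=True)
# planned regrasp: front corner of the pads at plate (-24,+1); theta = tool lean relative to plate
for th,phi in ((16,-15),(17,-12),(15,-18)):
    a=np.radians(th); fc=np.array([-24,1.]); tx=np.array([np.cos(a),np.sin(a)]); tz=np.array([np.sin(a),-np.cos(a)])
    tcp=(fc-9.5*tx-17*tz)/1000  # plate frame (x,n)
    u=np.array([np.cos(np.radians(phi)),np.sin(np.radians(phi)),0]); Rt=orient(phi,th)*Z
    P=np.array([.5224,-.1568,.086])+tcp[0]*u+[0,0,tcp[1]]
    q,e=ik(P,Rt,[4,13,-41,13,-22,-120]); q2,e2=ik(P+[0,0,.012]-.07*u,Rt,q)
    print(th,phi,tcp.round(4),P.round(4),e.round(2),e2.round(2),q.round(),q2.round(),min((q-LO).min(),(HI-q).min()),min((q2-LO).min(),(HI-q2).min()))
    # pick
    b=np.radians(32); o=np.array([.0044,.0279]); X=o+tcp[0]*np.array([np.cos(b),-np.sin(b)])+tcp[1]*np.array([np.sin(b),np.cos(b)])
    T=case(X[0]+.0015,-.059,X[1]); q3,e3=ik(T,orient(11.57,th-32)*Z,[29,13,-26,0,-60,-108]); print("   pick case x,z",X.round(4),T.round(4),e3.round(2),q3.round())
```

```text
9.875
[0.3, -4.3, -23.2, 0.2, 0.0143, -0.0525, -0.0564],
[0.3, -3.0, -23.4, 0.7, 0.0143, -0.0525, -0.0564],
[0.3, -1.6, -23.5, 1.2, 0.0143, -0.0525, -0.0564],
[0.3, -0.2, -23.6, 1.6, 0.0143, -0.0525, -0.0564],
[0.3, 1.2, -23.5, 1.9, 0.0143, -0.0525, -0.0564],
[0.3, 2.6, -23.4, 2.1, 0.0143, -0.0525, -0.0564],
[0.3, 4.1, -23.2, 2.3, 0.0143, -0.0525, -0.0564],
[0.3, 5.5, -22.9, 2.3, 0.0143, -0.0525, -0.0564],
[0.3, 6.9, -22.5, 2.3, 0.0143, -0.0525, -0.0564],
16 -15 [-0.0378  0.0147] [ 0.4859 -0.147   0.1007] 0.0 0.0 [   4.   14.  -44.   17.  -18. -124.] [   7.    6.  -53.   20.  -17. -131.] 7.300342067763022 6.56107106971405
   pick case x,z [-0.0199  0.0604] [0.4819 0.0867 0.0604] 0.0 [  27.   29.  -19.   -5.  -58. -102.]
17 -12 [-0.0381  0.0145] [ 0.4852 -0.1489  0.1005] 0.0 0.0 [   3.   14.  -44.   16.  -16. -120.] [   6.    6.  -53.   20.  -16. -126.] 5.754814299081151 4.914577866346141
   pick case x,z [-0.0202  0.0603] [0.4816 0.0867 0.0603] 0.0 [  27.   28.  -20.   -5.  -57. -102.]
15 -18 [-0.0376  0.015 ] [ 0.4867 -0.1452  0.101 ] 0.0 0.0 [   4.   14.  -43.   17.  -20. -128.] [   8.    6.  -52.   20.  -19. -135.] 9.056085500635177 7.540405747646659
   pick case x,z [-0.0195  0.0605] [0.4822 0.0868 0.0605] 0.0 [  27.   29.  -18.   -5.  -59. -102.]
```

{"op": "apply_moves", "data": {
  "steps": [
    [[0.3,-4.3,-23.2,0.2,0.0143,-0.0525,-0.0564],[0.3,-3,-23.4,0.7,0.0143,-0.0525,-0.0564],[0.3,-1.6,-23.5,1.2,0.0143,-0.0525,-0.0564],[0.3,-0.2,-23.6,1.6,0.0143,-0.0525,-0.0564],[0.3,1.2,-23.5,1.9,0.0143,-0.0525,-0.0564],[0.3,2.6,-23.4,2.1,0.0143,-0.0525,-0.0564],[0.3,4.1,-23.2,2.3,0.0143,-0.0525,-0.0564],[0.3,5.5,-22.9,2.3,0.0143,-0.0525,-0.0564],[0.3,6.9,-22.5,2.3,0.0143,-0.0525,-0.0564],[0.3,0,0,0,0,0,0],[0.3,0,0,0,0,0,0]]
  ]
}}

```text
time_s: 11.25
tcp_pos: [0.4798, 0.0756, 0.1617]
ee_rot: [[0.983, 0.183, 0.019], [0.183, -0.983, -0.007], [0.017, 0.011, -1.0]]
wrist_force: [0.2, -0.7, -0.8]
gripper_width: 0.491
```

Run:
```python
from h import *
rows(.3,[.4753,.0858,.1595],orient(11.57),1)
```

```text
[0.3, -2.6, -10.8, 2.0, 0.0109, -0.0172, -0.0181],
```

{"op": "apply_moves", "data": {
  "steps": [
    [[0.3,-2.6,-10.8,2,0.0109,-0.0172,-0.0181],[0.3,0,0,25,0,0,0],[0.3,0,0,20,0,0,0],[0.3,0,0,10,0,0,0],[0.3,0,0,0,0,0,0]]
  ]
}}

```text
time_s: 11.88
tcp_pos: [0.4758, 0.0857, 0.1051]
ee_rot: [[0.98, 0.2, 0.001], [0.2, -0.98, 0.0], [0.001, -0.0, -1.0]]
wrist_force: [1.0, 0.8, -0.8]
gripper_width: 0.491
```

Run:
```python
from h import *
rows(.3,[.4753,.0858,.0780],orient(11.57),1); print(sense()["tcp_pos"])
```

```text
[0.3, -0.5, -0.2, 27.1, -0.0003, -0.0007, -0.0001],
[0.47583214 0.0857084  0.10505582]
```

{"op": "apply_moves", "data": {
  "steps": [
    [[0.3,-0.5,0,15,0,0,0],[0.3,0,0,12,0,0,0],[0.3,1,0,10,0,0,0],[0.3,1.5,0,7,0,0,0],[0.3,0.5,0,3.5,0,0,0],[0.3,0,0,0,0,0,0]]
  ]
}}

```text
time_s: 12.62
tcp_pos: [0.4789, 0.0865, 0.0578]
ee_rot: [[0.98, 0.2, 0.002], [0.2, -0.98, 0.001], [0.002, -0.001, -1.0]]
wrist_force: [0.9, 0.1, -1.0]
gripper_width: 0.491
```

{"op": "apply_moves", "data": {
  "steps": [
    [[0.75,0,0,0,0,0,0],[0.75,0,0,0,0,0,0],[0.75,0,0,0,0,0,0],[0.75,0,0,-15,0,0,0],[0.75,0,0,-20,0,0,0.1],[0.75,0,0,-20,0,0,0.185],[0.75,0,0,0,0,0,0.185],[0.75,0,0,0,0,0,0.185],[0.75,0,0,0,0,0,0.185],[0.75,0,0,0,0,0,0.185],[0.75,0,0,0,0,0,0.185],[0.75,0,0,0,0,0,0.185]]
  ]
}}

```text
time_s: 14.12
tcp_pos: [0.4787, 0.0864, 0.113]
ee_rot: [[0.363, -0.932, 0.002], [-0.932, -0.363, 0.001], [-0.0, -0.002, -1.0]]
wrist_force: [-0.2, -0.5, 0.2]
gripper_width: 0.749
```

{"op": "apply_moves", "data": {
  "steps": [
    [[0.75,0,0,0,0,0,0.185],[0.75,0,0,0,0,0,0.185],[0.75,0,0,0,0,0,0.185],[0.75,0,0,0,0,0,0.185],[0.75,0,0,0,0,0,0.185],[0.75,0,0,0,0,0,0.185],[0.75,0,0,0,0,0,0.185],[0.75,0,0,0,0,0,0.185],[0.75,0,0,0,0,0,0.185]]
  ]
}}

```text
time_s: 15.25
tcp_pos: [0.4787, 0.0864, 0.113]
ee_rot: [[-0.962, -0.274, 0.002], [-0.274, 0.962, 0.001], [-0.002, 0.001, -1.0]]
wrist_force: [0.8, -0.1, -0.1]
gripper_width: 0.745
```

Run:
```python
from h import *
s=capture("side"); t=capture("top")
Rt=orient(11.57,-16)*R.from_euler('z',180,degrees=True)
T=case(-.0199+.0015,-.059,.0604)
rows(.75,T-.035*Rt.as_matrix()[:,2],Rt,2); print(T,sense()["joints"].round())
a=cv2.resize(s["color"][195:295,180:300],None,fx=3.3,fy=4,interpolation=cv2.INTER_CUBIC); b=cv2.resize(t["color"][210:285,185:285],(400,400),interpolation=cv2.INTER_CUBIC)
cv2.imwrite("pics/i.png",np.hstack([a,b])[:,:,::-1])
```

```text
[0.75, -6.4, -0.7, 9.5, -0.0054, 0.1407, 0.0406],
[0.75, -7.7, -0.5, 8.5, -0.0054, 0.1407, 0.0406],
[0.48185878 0.0867183  0.0604    ] [  29.   17.  -29.   -0.  -45. -103.]
```

View pics/i.png

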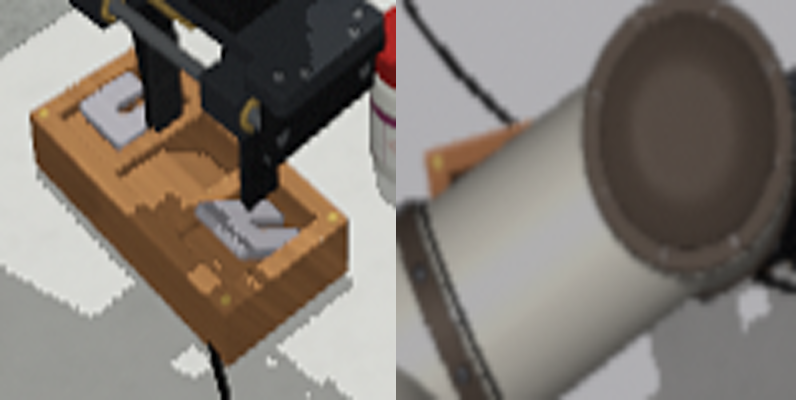

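{"op": "apply_moves", "data": {
  "steps": [
    [[0.75,-6.4,-0.7,9.5,-0.0054,0.1407,0.0406],[0.75,-7.7,-0.5,8.5,-0.0054,0.1407,0.0406],[0.75,0,0,0,0,0,0]]
  ]
}}

```text
time_s: 15.72
tcp_pos: [0.4929, 0.0889, 0.0919]
ee_rot: [[-0.941, -0.202, -0.272], [-0.195, 0.979, -0.056], [0.278, 0.0, -0.961]]
wrist_force: [-0.9, 0.4, 0.8]
gripper_width: 0.752
```

Run:
```python
from h import *
Rt=orient(11.57,-16)*R.from_euler('z',180,degrees=True)
T=case(-.0199+.0015,-.059,.0604)
rows(.75,T,Rt,4); print(sense()["tcp_pos"])
```

```text
[0.75, 0.5, 0.0, 8.4, -0.0001, -0.0006, 0.0005],
[0.75, 0.5, 0.0, 8.4, -0.0001, -0.0006, 0.0005],
[0.75, 0.5, 0.0, 8.4, -0.0001, -0.0006, 0.0005],
[0.75, 0.5, 0.0, 8.4, -0.0001, -0.0006, 0.0005],
[0.49294535 0.08892308 0.09194659]
```

{"op": "apply_moves", "data": {
  "steps": [
    [[0.75,0.5,0,12,0,0,0],[0.75,0.5,0,12,0,0,0],[0.75,1,0,9.5,0,0,0],[0.75,0,0,0,0,0,0],[0.75,0,0,0,0,0,0]]
  ]
}}

```text
time_s: 16.35
tcp_pos: [0.4807, 0.0865, 0.0626]
ee_rot: [[-0.942, -0.201, -0.269], [-0.193, 0.98, -0.055], [0.275, 0.0, -0.961]]
wrist_force: [-0.6, 0.5, 0.5]
gripper_width: 0.746
```

Run:
```python
from h import *
Rt=orient(11.57,-16)*R.from_euler('z',180,degrees=True)
T=case(-.0199+.0015,-.059,.0604)
rows(.75,T,Rt,1); st=sense(); print(st["tcp_pos"],st["wrist_force"])
s=capture("side")
a=cv2.resize(s["color"][205:285,190:290],(800,600),interpolation=cv2.INTER_CUBIC)
cv2.imwrite("pics/j.png",a[:,:,::-1])
```

```text
[0.75, -1.8, -0.0, 1.8, -0.0001, 0.0007, 0.0003],
[0.48068661 0.08649251 0.06263838] [-0.58093462  0.50891402  0.49826806]
```

View pics/j.png

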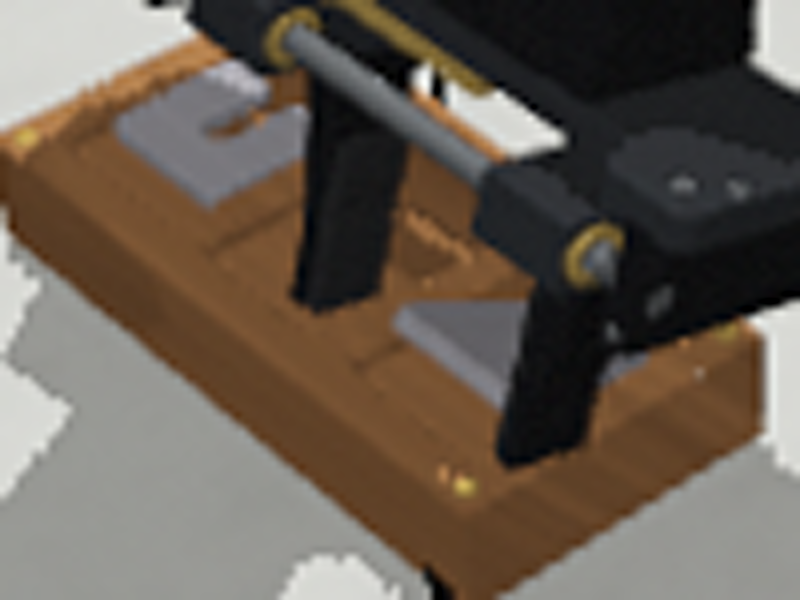

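{"op": "apply_moves", "data": {
  "steps": [
    [[0.75,-1.8,0,1.5,0,0,0],[0.75,0,0,0,0,0,0],[0.3,0,0,0,0,0,0],[0.3,0,0,0,0,0,0],[0.3,0,0,0,0,0,0],[0.3,0,0,0,0,0,0]]
  ]
}}

```text
time_s: 17.15
tcp_pos: [0.4817, 0.0866, 0.0603]
ee_rot: [[-0.942, -0.2, -0.27], [-0.193, 0.98, -0.055], [0.276, -0.0, -0.961]]
wrist_force: [-0.9, 0.3, 0.7]
gripper_width: 0.48
```

Run:
```python
from h import *
st=sense(); print(st["tcp_pos"],st["gripper_width"],st["wrist_force"])
# lift: up slope/back a little then up, keeping orientation, world frame
Rm=R.from_matrix(st["ee_rot"]); u=np.array([.98,.2,0])
for d in ([-.0015,.003],[-.002,.006],[-.001,.012],[0,.02],[0,.03]): print(Rm.inv().apply((u*d[0]+[0,0,d[1]])*1000).round(1))
```

```text
[0.48170535 0.08664767 0.06033775] 0.48037514237779805 [-0.92474889  0.25318651  0.71653701]
[ 2.3  0.  -2.5]
[ 3.6  0.  -5.2]
[  4.3  -0.  -11.3]
[  5.5  -0.  -19.2]
[  8.3  -0.  -28.8]
```

{"op": "apply_moves", "data": {
  "steps": [
    [[0.3,2.3,0,-2.5,0,0,0],[0.3,3.6,0,-5.2,0,0,0],[0.3,4.3,0,-11.3,0,0,0],[0.3,5.5,0,-19.2,0,0,0],[0.3,8.3,0,-28.8,0,0,0],[0.3,8.3,0,-28.8,0,0,0],[0.3,0,0,0,0,0,0]]
  ]
}}

```text
time_s: 18.02
tcp_pos: [0.4786, 0.0862, 0.1641]
ee_rot: [[-0.943, -0.201, -0.264], [-0.194, 0.98, -0.053], [0.27, 0.001, -0.963]]
wrist_force: [-0.2, -0.0, -1.5]
gripper_width: 0.486
```

Run:
```python
from h import *
st=sense(); print(st["tcp_pos"],st["gripper_width"],st["wrist_force"])
s=capture("side"); w=capture("wrist"); q=proj(s,st["tcp_pos"])[0].astype(int); print(q)
a=cv2.resize(s["color"][q[1]-30:q[1]+50,q[0]-35:q[0]+45],None,fx=5,fy=5,interpolation=cv2.INTER_CUBIC)
b=cv2.resize(w["color"],(400,400))
cv2.imwrite("pics/k.png",np.hstack([a,b])[:,:,::-1])
```

```text
[0.4786329  0.08624819 0.16414364] 0.4862998285500582 [-2.24156825e-01 -2.13551708e-04 -1.47841478e+00]
[242 204]
```

View pics/k.png

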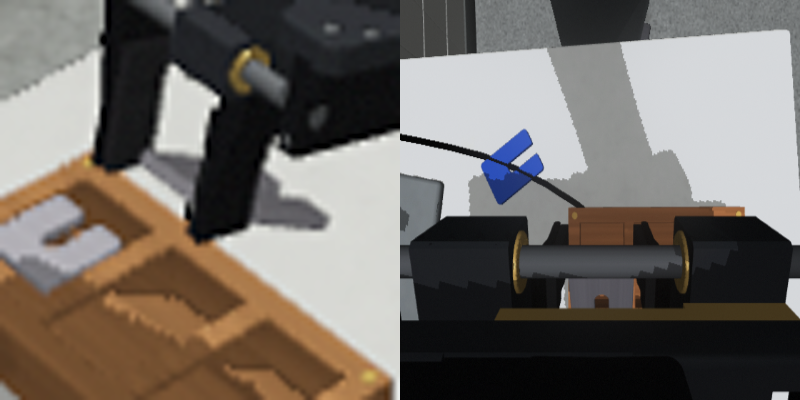

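```bash
cat >> h.py <<'E'
PHI,TH=-15,16
U=np.array([np.cos(np.radians(PHI)),np.sin(np.radians(PHI)),0])
STEM=np.array([.5224,-.1568,.086])
RP=orient(PHI,TH)*R.from_euler('z',180,degrees=True)
def tcpfor(back,h,stem=STEM): return stem+(-.0378-back)*U+[0,0,.0147+h]
E
python3 - <<'E'
from h import *
rows(.3,tcpfor(.075,.014),RP,10)
E
```

```text
[0.3, 8.8, -19.6, 7.4, 0.0, -0.0549, 0.0469],
[0.3, 8.2, -20.0, 6.9, 0.0, -0.0549, 0.0469],
[0.3, 7.7, -20.4, 6.5, 0.0, -0.0549, 0.0469],
[0.3, 7.0, -20.8, 6.1, 0.0, -0.0549, 0.0469],
[0.3, 6.4, -21.1, 5.7, 0.0, -0.0549, 0.0469],
[0.3, 5.7, -21.3, 5.4, 0.0, -0.0549, 0.0469],
[0.3, 5.0, -21.6, 5.1, 0.0, -0.0549, 0.0469],
[0.3, 4.2, -21.8, 4.8, 0.0, -0.0549, 0.0469],
[0.3, 3.4, -22.0, 4.6, 0.0, -0.0549, 0.0469],
[0.3, 2.7, -22.1, 4.4, 0.0, -0.0549, 0.0469],
```

{"op": "apply_moves", "data": {
  "steps": [
    [[0.3,8.8,-19.6,7.4,0,-0.0549,0.0469],[0.3,8.2,-20,6.9,0,-0.0549,0.0469],[0.3,7.7,-20.4,6.5,0,-0.0549,0.0469],[0.3,7,-20.8,6.1,0,-0.0549,0.0469],[0.3,6.4,-21.1,5.7,0,-0.0549,0.0469],[0.3,5.7,-21.3,5.4,0,-0.0549,0.0469],[0.3,5,-21.6,5.1,0,-0.0549,0.0469],[0.3,4.2,-21.8,4.8,0,-0.0549,0.0469],[0.3,3.4,-22,4.6,0,-0.0549,0.0469],[0.3,2.7,-22.1,4.4,0,-0.0549,0.0469],[0.3,0,0,0,0,0,0]]
  ]
}}

```text
time_s: 19.5
tcp_pos: [0.4101, -0.1289, 0.1125]
ee_rot: [[-0.93, 0.26, 0.26], [0.25, 0.965, -0.073], [-0.27, -0.003, -0.963]]
wrist_force: [-0.9, 0.1, -1.3]
gripper_width: 0.489
```

Run:
```python
from h import *
rows(.3,tcpfor(.075,.014),RP,1); st=sense(); print(st["tcp_pos"],st["joints"].round(1),st["gripper_width"])
```

```text
[0.3, -3.4, 2.1, -1.3, -0.0031, -0.006, -0.0009],
[ 0.41006234 -0.1288976   0.11251603] [   7.4    5.3  -53.4   20.2  -17.9 -131. ] 0.48853098545434404
```

{"op": "apply_moves", "data": {
  "steps": [
    [[0.3,-3.4,2.1,-1.3,-0.0031,-0.006,-0.0009],[0.3,0,0,0,0,0,0],[0.3,0,0,0,0,0,0]]
  ]
}}

```text
time_s: 19.88
tcp_pos: [0.4181, -0.1257, 0.117]
ee_rot: [[-0.927, 0.256, 0.274], [0.246, 0.967, -0.069], [-0.282, 0.003, -0.959]]
wrist_force: [0.1, 0.7, -1.0]
gripper_width: 0.487
```

Run:
```python
from h import *
st=sense(); print(st["tcp_pos"],(RP.inv()*R.from_matrix(st["ee_rot"])).as_rotvec().round(3))
s=capture("side"); k=8; x0,y0=285,268
a=cv2.resize(s["color"][y0:y0+75,x0:x0+95],None,fx=k,fy=k,interpolation=cv2.INTER_CUBIC)
q=R.from_matrix(st["ee_rot"])*RP.inv()
def W(X,Y,Z): # plate frame mm -> world
    V=np.array([-U[1],U[0],0]); return st["tcp_pos"]+q.apply((X+37.8)/1000*U+Y/1000*V+np.array([0,0,(Z-14.7)/1000]))
def L(P,c):
    uv=((proj(s,P)-[x0-.5,y0-.5])*k).round().astype(int); cv2.polylines(a,[uv],False,c,1)
L(np.array([W(x,y,6) for x,y in ((-32,22),(32,22),(32,5),(0,5),(-5,0),(0,-5),(32,-5),(32,-22),(-32,-22))]),(255,0,0))
L(np.array([STEM,STEM+[0,0,.06]]),(0,255,0))
cv2.imwrite("pics/l.png",a[:,:,::-1])
```

```text
[ 0.41809667 -0.12573515  0.11704381] [-0.004 -0.007 -0.002]
```

View pics/l.png

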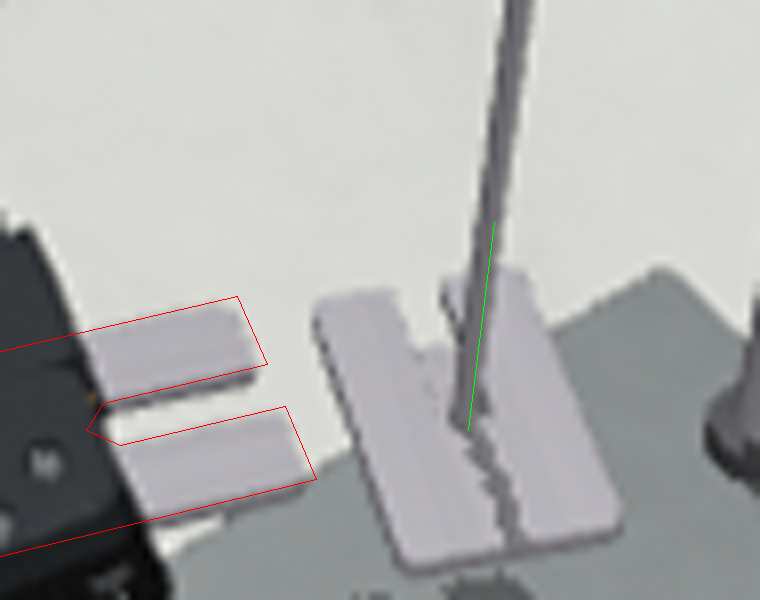

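Run:
```python
from h import *
s=capture("side"); t=capture("top"); g=t["color"].astype(int).sum(2)
print("side",onz(s,(342.4,320.6),.086).round(4),"top",onz(t,(368.8,230.8),.086).round(4))
V=np.array([-U[1],U[0],0])
for a in (onz(s,(342.4,320.6),.086),onz(t,(368.8,230.8),.086)): d=a-STEM; print("along",(d@U*1000).round(1),"lat",(d@V*1000).round(1))
# lower mass corners, top (crop coords of c.png /6) and side: centroid of long-edge midpoints
e=[onz(t,(335+x/6,190+y/6),.086) for x,y in ((108,265),(265,318))]; n=np.array([np.cos(np.radians(-19)),np.sin(np.radians(-19)),0])
print("near long edge mid + 22 mm:",(np.mean(e,0)+.022*n).round(4))
e=[onz(s,(285-.5+x/8,268-.5+y/8),.086) for x,y in ((312,312),(402,558),(618,520),(530,278))]; print("side corners mean",np.mean(e,0).round(4),[np.linalg.norm(e[i]-e[i-1]).round(4) for i in range(4)], np.degrees(np.arctan2(*(e[0]-e[1])[1::-1])))
```

```text
side [ 0.5224 -0.1554  0.086 ] top [ 0.5219 -0.1565  0.086 ]
along -0.4 lat 1.4
along -0.6 lat 0.1
near long edge mid + 22 mm: [ 0.525  -0.1568  0.086 ]
side corners mean [ 0.5243 -0.1533  0.086 ] [np.float64(0.0448), np.float64(0.0593), np.float64(0.0421), np.float64(0.0588)] 71.74474949707866
```

```bash
cat >> h.py <<'E'
V=np.array([-U[1],U[0],0]); STEM=STEM+.0005*U+.0007*V
RP=RP*R.from_rotvec([0,-.02,0])
E
python3 - <<'E'
from h import *
e=rows(.3,tcpfor(.050,.010),RP,3); print()
rows(.3,tcpfor(.012,.006),RP,4,e)
E
```

```text
[0.3, -6.3, -0.9, 4.0, 0.0011, -0.0045, 0.0006],
[0.3, -6.3, -0.9, 4.0, 0.0011, -0.0045, 0.0006],
[0.3, -6.2, -0.9, 4.0, 0.0011, -0.0045, 0.0006],

[0.3, -8.8, 0.0, 3.8, 0.0, 0.0, 0.0],
[0.3, -8.8, 0.0, 3.8, 0.0, 0.0, 0.0],
[0.3, -8.8, 0.0, 3.8, 0.0, 0.0, 0.0],
[0.3, -8.8, 0.0, 3.8, 0.0, 0.0, 0.0],
```

{"op": "apply_moves", "data": {
  "steps": [
    [[0.3,-6.3,-0.9,4,0.0011,-0.0045,0.0006],[0.3,-6.3,-0.9,4,0.0011,-0.0045,0.0006],[0.3,-6.2,-0.9,4,0.0011,-0.0045,0.0006],[0.3,0,0,0,0,0,0],[0.3,0,0,0,0,0,0]]
  ]
}}

```text
time_s: 20.65
tcp_pos: [0.4371, -0.1345, 0.1105]
ee_rot: [[-0.923, 0.26, 0.284], [0.248, 0.966, -0.077], [-0.294, -0.0, -0.956]]
wrist_force: [-0.3, 0.3, -0.6]
gripper_width: 0.487
```

Run:
```python
from h import *
st=sense(); print(st["tcp_pos"]-tcpfor(.05,.01),st["wrist_force"]); rows(.3,tcpfor(.012,.006),RP,5)
```

```text
[-0.0004839  -0.00045371 -0.00022383] [-0.30404218  0.32524683 -0.6373914 ]
[0.3, -7.1, 0.1, 3.0, -0.0001, -0.0001, -0.0001],
[0.3, -7.1, 0.1, 3.0, -0.0001, -0.0001, -0.0001],
[0.3, -7.1, 0.1, 3.0, -0.0001, -0.0001, -0.0001],
[0.3, -7.1, 0.1, 3.0, -0.0001, -0.0001, -0.0001],
[0.3, -7.1, 0.1, 3.0, -0.0001, -0.0001, -0.0001],
```

{"op": "apply_moves", "data": {
  "steps": [
    [[0.3,-7.1,0.1,3,0,0,0],[0.3,-7.1,0.1,3,0,0,0],[0.3,-7.1,0.1,3,0,0,0],[0.3,-7.1,0.1,3,0,0,0],[0.3,-7.1,0.1,3,0,0,0],[0.3,0,0,0,0,0,0],[0.3,0,0,0,0,0,0]]
  ]
}}

```text
time_s: 21.52
tcp_pos: [0.4741, -0.1439, 0.1066]
ee_rot: [[-0.923, 0.259, 0.284], [0.248, 0.966, -0.076], [-0.294, -0.0, -0.956]]
wrist_force: [0.2, -0.7, -0.9]
gripper_width: 0.485
```

Run:
```python
from h import *
st=sense(); print(st["tcp_pos"]-tcpfor(.012,.006),st["wrist_force"])
s=capture("side"); k=8; x0,y0=285,268
a=cv2.resize(s["color"][y0:y0+75,x0:x0+95],None,fx=k,fy=k,interpolation=cv2.INTER_CUBIC)
cv2.imwrite("pics/m.png",a[:,:,::-1])
rows(.3,tcpfor(.0,.003),RP,3)
```

```text
[-1.71040601e-04  2.33753687e-05 -1.11034492e-04] [ 0.16781786 -0.73387125 -0.89049872]
[0.3, -3.6, 0.0, 2.1, -0.0001, -0.0002, -0.0002],
[0.3, -3.6, 0.0, 2.1, -0.0001, -0.0002, -0.0002],
[0.3, -3.6, 0.0, 2.1, -0.0001, -0.0002, -0.0002],
```

View pics/m.png

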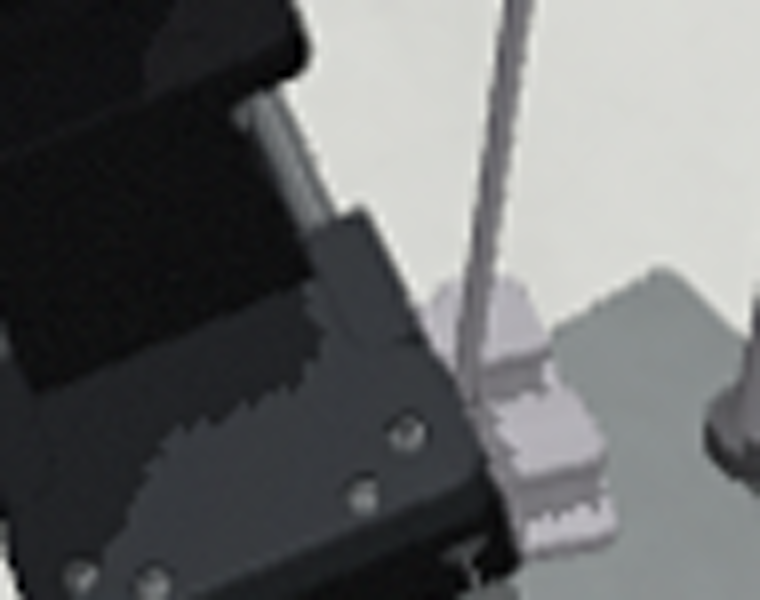

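{"op": "apply_moves", "data": {
  "steps": [
    [[0.3,-3.6,0,2.1,0,0,0],[0.3,-3.6,0,2.1,0,0,0],[0.3,-3.6,0,2.1,0,0,0],[0.3,0,0,0,0,0,0],[0.3,0,0,0,0,0,0]]
  ]
}}

```text
time_s: 22.2
tcp_pos: [0.4861, -0.147, 0.1039]
ee_rot: [[-0.923, 0.259, 0.284], [0.248, 0.966, -0.076], [-0.294, -0.0, -0.956]]
wrist_force: [-0.5, -0.3, -0.8]
gripper_width: 0.486
```

Run:
```python
from h import *
st=sense(); print(st["tcp_pos"]-tcpfor(0,.003),st["wrist_force"])
s=capture("side"); k=8; x0,y0=285,268
a=cv2.resize(s["color"][y0:y0+75,x0:x0+95],None,fx=k,fy=k,interpolation=cv2.INTER_CUBIC)
cv2.imwrite("pics/n.png",a[:,:,::-1])
rows(.3,tcpfor(.0,.0),RP,3)
```

```text
[ 2.44501164e-04 -6.57448292e-06  1.50429430e-04] [-0.48521161 -0.30864219 -0.80265374]
[0.3, 0.4, -0.0, 1.0, -0.0001, -0.0001, -0.0002],
[0.3, 0.4, -0.0, 1.0, -0.0001, -0.0001, -0.0002],
[0.3, 0.4, -0.0, 1.0, -0.0001, -0.0001, -0.0002],
```

View pics/n.png

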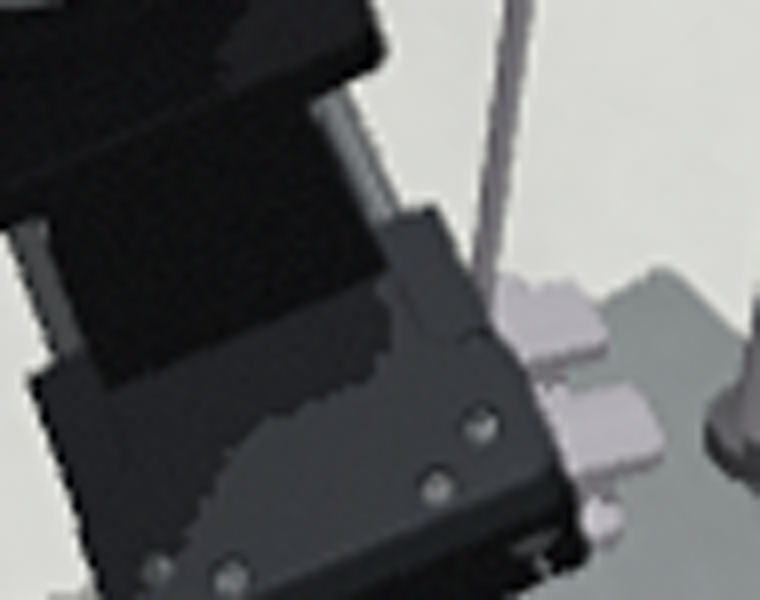

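Run:
```python
from h import *
s=capture("side"); k=8; x0,y0=285,268
f2=lambda P:((proj(s,P)-[x0-.5,y0-.5])*k).round(0)
for n,P in (("stem",[0,0]),("mid",[32,0]),("up in",[32,5]),("low in",[32,-5]),("up out",[32,22]),("low out",[32,-22])): print(n,f2(STEM+P[0]/1e3*U+P[1]/1e3*V+[0,0,.009]))
```

```text
stem [[473. 397.]]
mid [[628. 360.]]
up in [[618. 340.]]
low in [[639. 380.]]
up out [[584. 274.]]
low out [[675. 450.]]
```

{"op": "apply_moves", "data": {
  "steps": [
    [[0.3,-0.5,0,0.8,0,0,0],[0.3,-0.4,0,0.7,0,0,0],[0.3,0.2,0,0.5,0,0,0],[0.3,0,0,0,0,0,0]]
  ]
}}

```text
time_s: 22.8
tcp_pos: [0.4874, -0.1473, 0.1022]
ee_rot: [[-0.923, 0.259, 0.284], [0.248, 0.966, -0.076], [-0.294, -0.0, -0.956]]
wrist_force: [0.3, 0.1, -1.1]
gripper_width: 0.486
```

Run:
```python
from h import *
F=[]
for i in range(6): capture("side"); st=sense(); F.append(st["wrist_force"])
print((st["tcp_pos"]-tcpfor(0,0)).round(4),np.mean(F,0),np.std(F,0))
```

```text
[ 0.0016 -0.0003  0.0016] [-0.21974979  0.10582299 -0.97673725] [0.44290243 0.18062754 0.1655507 ]
```

{"op": "apply_moves", "data": {
  "steps": [
    [[0.3,0.1,0,0.4,0,0,0],[0.3,0.1,0,0.4,0,0,0],[0.3,0,0,0,0,0,0]]
  ]
}}

```text
time_s: 23.48
tcp_pos: [0.4875, -0.1474, 0.1014]
ee_rot: [[-0.923, 0.259, 0.284], [0.248, 0.966, -0.076], [-0.295, -0.0, -0.956]]
wrist_force: [-0.5, -0.7, -0.8]
gripper_width: 0.489
```

Run:
```python
from h import *
F=[]
for i in range(6): capture("side"); st=sense(); F.append(st["wrist_force"])
print((st["tcp_pos"]-tcpfor(0,0)).round(4),np.mean(F,0),np.std(F,0))
```

```text
[ 0.0016 -0.0003  0.0008] [-0.16946878  0.18381964 -1.016934  ] [0.57498653 0.26149408 0.19173602]
```

No contact yet. I'll keep lowering in small steps.

{"op": "apply_moves", "data": {
  "steps": [
    [[0.3,0.2,0,0.4,0,0,0],[0.3,0.2,0,0.4,0,0,0],[0.3,0,0,0,0,0,0]]
  ]
}}

```text
time_s: 24.15
tcp_pos: [0.4873, -0.1473, 0.1005]
ee_rot: [[-0.923, 0.259, 0.285], [0.248, 0.966, -0.076], [-0.295, 0.0, -0.956]]
wrist_force: [-0.2, 0.9, -0.8]
gripper_width: 0.491
```

```bash
cat > fc.py <<'E'
from h import *
F=[]
for i in range(6): s=capture("side"); st=sense(); F.append(st["wrist_force"])
print((st["tcp_pos"]-tcpfor(0,0)).round(4),np.mean(F,0).round(2),st["moment"].round(2),st["time_s"])
E
python3 fc.py
```

```text
[ 0.0015 -0.0003 -0.0001] [-0.04  0.05 -0.6 ] [ 0.23  0.54 -0.01] 24.45
```

{"op": "apply_moves", "data": {
  "steps": [
    [[0.3,0.1,0,0.4,0,0,0],[0.3,0.1,0,0.4,0,0,0],[0.3,0,0,0,0,0,0]]
  ]
}}

```text
time_s: 24.82
tcp_pos: [0.4876, -0.1473, 0.0999]
ee_rot: [[-0.923, 0.259, 0.285], [0.248, 0.966, -0.076], [-0.295, 0.0, -0.955]]
wrist_force: [-0.3, 0.1, -0.1]
gripper_width: 0.483
```

```bash
python3 fc.py
```

```text
[ 0.0017 -0.0003 -0.0008] [ 0.09 -0.21  0.26] [ 0.15  0.39 -0.01] 25.125
```

```bash
cat > stem.py <<'E'
from h import *
def c(im):
    o=[]
    for r in range(6,18,3):
        row=im[r*8:(r+2)*8,400:620].astype(float).mean((0,2)); w=np.clip(185-row,0,None); o.append(((w*np.arange(400,620)).sum()/w.sum()/8))
    return np.round(o,2)
import glob
for n in ("l","m","n"): print(n,c(cv2.imread(f"pics/{n}.png")))
s=capture("side"); a=cv2.resize(s["color"][268:343,285:380],None,fx=8,fy=8,interpolation=cv2.INTER_CUBIC); print("now",c(a[:,:,::-1]))
cv2.imwrite("pics/o.png",a[:,:,::-1])
E
python3 stem.py
```

```text
l [63.73 63.38 63.   62.57]
m [63.6  63.23 62.74 62.29]
n [63.76 63.4  62.98 62.64]
now [63.82 63.58 63.18 62.74]
```

View pics/o.png

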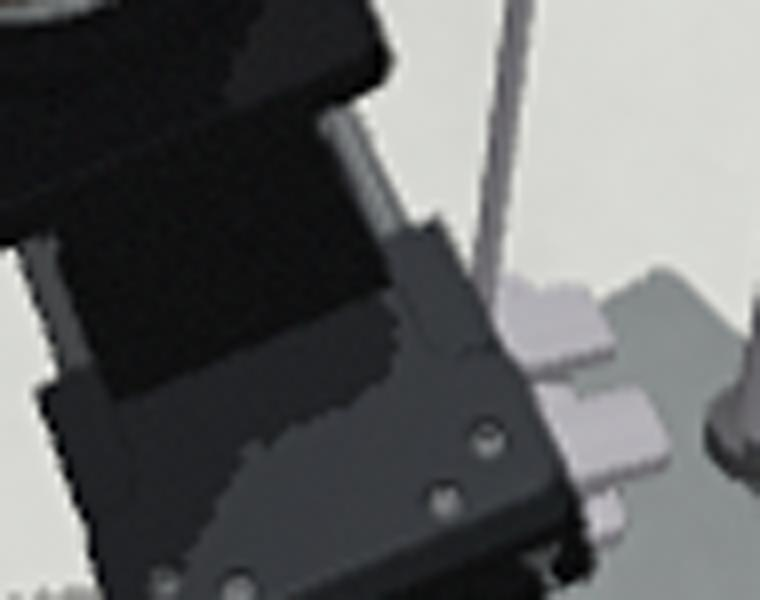

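{"op": "apply_moves", "data": {
  "steps": [
    [[0.5,0,0,0,0,0,0],[0.52,0,0,0,0,0,0],[0.55,0,0,0,0,0,0],[0.6,0,0,0,0,0,0],[0.7,0,0,0,0,0,0],[0.85,0,0,0,0,0,0],[0.85,0,0,0,0,0,0]]
  ]
}}

```text
time_s: 26.05
tcp_pos: [0.4874, -0.1473, 0.0997]
ee_rot: [[-0.923, 0.259, 0.285], [0.248, 0.966, -0.076], [-0.295, 0.0, -0.956]]
wrist_force: [-0.1, 0.5, 0.0]
gripper_width: 0.813
```

```bash
python3 fc.py; python3 stem.py
```

```text
[ 0.0015 -0.0003 -0.001 ] [ 0.32 -0.25 -0.12] [ 0.2   0.4  -0.01] 26.35
l [63.73 63.38 63.   62.57]
m [63.6  63.23 62.74 62.29]
n [63.76 63.4  62.98 62.64]
now [63.83 63.39 63.13 62.69]
```

View pics/o.png

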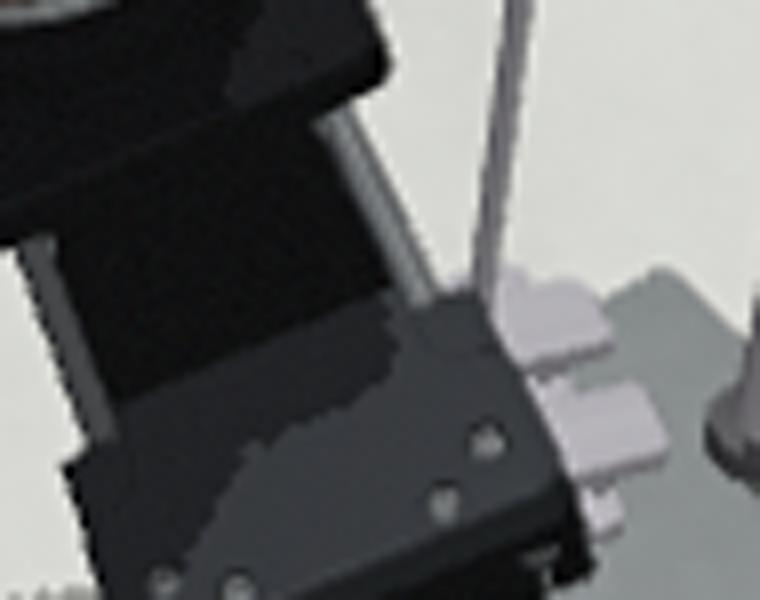

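{"op": "apply_moves", "data": {
  "steps": [
    [[0.88,0,0,0,0,0,0],[0.88,2,0,-0.6,0,0,0],[0.88,5,0,-2,0,0,0],[0.88,10,0,-4,0,0,0],[0.88,15,0,-8,0,0,0],[0.88,20,0,-15,0,0,0],[0.88,10,-10,-25,0,0,0],[0.88,0,-20,-30,0,0,0],[0.88,0,-30,-30,0,0,0],[0.88,0,0,0,0,0,0]]
  ]
}}

```text
time_s: 27.65
tcp_pos: [0.3821, -0.1819, 0.1933]
ee_rot: [[-0.921, 0.262, 0.29], [0.25, 0.965, -0.077], [-0.3, 0.002, -0.954]]
wrist_force: [0.6, 0.7, 0.1]
gripper_width: 0.884
```

```bash
python3 - <<'E'
from h import *
st=sense(); print(st["tcp_pos"],st["time_s"],st["wrist_force"])
s=capture("side"); t=capture("top")
k=6; a=cv2.resize(s["color"][268:343,305:371],None,fx=k,fy=k,interpolation=cv2.INTER_CUBIC); b=cv2.resize(t["color"][190:265,335:401],None,fx=k,fy=k,interpolation=cv2.INTER_CUBIC)
cv2.imwrite("pics/p.png",np.hstack([a,b])[:,:,::-1])
E
python3 stem.py
```

```text
[ 0.382092   -0.18192781  0.19329528] 27.65 [0.57704992 0.68616052 0.07873431]
l [63.73 63.38 63.   62.57]
m [63.6  63.23 62.74 62.29]
n [63.76 63.4  62.98 62.64]
now [63.82 63.46 63.2  62.69]
```

View pics/p.png

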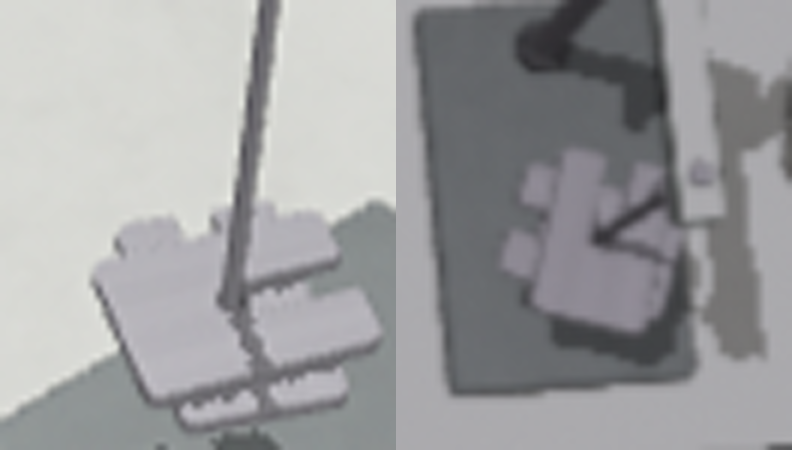

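```bash
python3 - <<'E'
from h import *
s=capture("side"); g=lambda x,y: onz(s,(305-.5+x/6,268-.5+y/6),.092)
e=[g(*c) for c in ((91,268),(153,405),(383,345),(318,207))]
c=np.mean(e,0); st=g(231,303); print([round(np.linalg.norm(e[i]-e[i-1])*1000,1) for i in range(4)],((st-c)@U*1000).round(1),((st-c)@V*1000).round(1))
d=e[2]-e[1]; print(np.degrees(np.arctan2(d[1],d[0])))
F=[]; 
for i in range(4): capture("side")
E
python3 stem.py; python3 -c "
from h import *
print(sense()['time_s'],r.finish_job())"
```

```text
[np.float64(64.1), np.float64(44.1), np.float64(61.8), np.float64(45.6)] -1.2 0.8
-13.776778921150703
l [63.73 63.38 63.   62.57]
m [63.6  63.23 62.74 62.29]
n [63.76 63.4  62.98 62.64]
now [63.83 63.39 63.13 62.69]
the job is handed in; nothing more can be done
28.1 None
```

The second full mass now hangs on the hanger, and I handed the job in at 28.1 s of the 43 s allowed.

**What I did:** I pressed its slotted end into the well so that it tipped up, then gripped the raised end across its width. I slid it round the stem, lowered it in sub-millimetre steps until the wrist force showed contact, opened slowly and backed away.

**What went wrong on the way:** My first grasp needed a lean at the hanger that runs joints 3 and 5 into their limits. I put the mass back, tipped, in its well and took it again with the tool turned half round and leaning less. I viewed 16 pictures, against the budget of 10.

**Last checks:**
- **Fit:** The mass lies flat on the lower one. The stem is about 1.4 mm from the centre of its slot's closed end, with about 2 mm of measurement error.
- **Slots:** Its slot opens at about -14° and the lower one's at about 71°, so they are about 85° apart.
- **Hanger:** Its stem stayed within 0.2 pixel of where it stood before, through the release and after.
- **Lower mass:** It still lies in place in the last picture.
- **Half mass, jar and vial:** I never touched them. The half mass was in its pocket when I last saw it, after the second lift. I did not look at any of the three again at the end.

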